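# Swap the reader's cartridges and restart the mixer

### The arm

A 6-joint arm with a two-finger parallel gripper is mounted at the origin on the work surface. World frame = base frame: x ahead of the robot, y to its left, z up, the work surface at z = 0. Lengths are in mm, angles in rad, forces in N, time in s.
With the tool pointing down it reaches from about 275 to 750 mm from the base axis. Payload 10.2 kg.
Tool frame: the origin (TCP) lies on the centre line of the jaws, within the pads' length; the fingertips stand 17 mm ahead of it and the grasp point (between the pads) lies 2 mm behind it (ctrl.tip_extent is the distance from the TCP to the fingertips, in mm); z points along the fingers, y is the line along which they close (so a half turn about z gives the same grasp; the last joint's range is limited). The gripper opens to 85 mm and grips with 20 to 120 N. Pads are 22 mm wide; open, the fingers measure 114 mm over their backs; the gripper's body (76 mm by 85 mm) begins 54 mm behind the grasp point. The pads swing forward as they close: fully open they stand 13 mm farther back than shut.
Start: joints at [1.049, 0.313, 1.498, -0, 1.331, -0.223], TCP at [154.559, 501.74, 212.494] pointing down, gripper open.
Joint ranges: [-2.94, 2.94], [-0.97, 2.17], [0.19, 2.56], [-1.23, 4.37], [0.02, 3.11], [-2.88, 2.88]. Speed limits (rad/s): [2.39, 2.39, 3.01, 3.14, 3.14, 3.14].

### API

Orientations are given as a unit quaternion [w, x, y, z].
In Python, from rig import sensors, capture, ctrl, cut_out, place_of gives the robot as it stands.
- The arm moves only by the shell command python3 -m jog 'ROWS' [FORCE]. ROWS is JSON, a list of rows, each a list of 3 entries, a list of its own where there are three numbers: the shift along the world's x, y, z in mm, then the turn, a rotation vector about the world's x, y, z in degrees, then the closure, from 0 (fully open) to 1 (shut). A call has exactly 8 rows; each row is the pose to reach, as a shift and turn from the pose commanded when the call began; what a row does not reach only later rows make up. A row lasts 1/12 s, in which the tool goes at most 41.7 mm and 7.16 degrees, less where a joint would pass 70% of its speed; a pose out of reach is approached as far as the arm can. A call with a gripper value outside its range is refused whole. The fingers move at their own pace and stop on an object; FORCE is the grip in N (left out, the last holds). Time passes only in rows, so rows that repeat a pose let the fingers close, or fill a call up. It gives the time, the measured TCP pose, the force and the opening at its end, in the units of the state.
- sensors.sense(): the state, without advancing time (a new reading comes with each control period).
- capture(name): name is "scene" or "top" or "wrist"; returns a dict with "color" (400x640x3 uint8, blue, green, red), "z_map" (400x640 float32, mm along the optical axis (not along the pixel's ray), 0 where there is no reading), "camera_matrix" (3x3 intrinsics, pixels), "R" (3x3) and "t" (3): a world point X has camera coordinates R X + t. Camera axes: x right, y down, z forward; pixel columns grow to the right and rows downward; lengths in mm; the calibration is good to about 2 mm. A picture is of the moment at which its call begins.
- ctrl.finish_job(): hands the job in, once; it reports no verdict.
Trained networks look in a picture, given as the dict that the camera call returned (one of the last four; its "shot" number tells which), for a name from the list of things; names that differ only in an ending like _2 or _b are one class to them, and where a whole thing is asked for, a point or a joint stands for the part that bears it (a point fixed in the world has none). Each returns a list of dicts, best first, with "p" (0 to 1); they miss things now and then, are a little off and sometimes report something else, mostly with a low value. They report only what shows in the picture. A call takes as long as a camera call. They do not tell look-alikes from the thing itself.
- cut_out(picture, query): "region" (400x640 bool, what is visible of it) and "box" ([left, top, right, bottom] in pixels, round what is visible of it).
- place_of(picture, query): "centre" ([row, column] in pixels: a listed point, or the origin of a listed thing).
The state is a dict: "time_s": time; "joints": joint angles; "dq": joint speeds; "tau": joint torques, N m; "eef_pos": TCP position; "ee_rot": TCP orientation; "force": force on the tool from outside, world axes, zero at the start; "wrist_torque": the same for the moment, N m; "grip_width": opening from 0.0 (shut) to 1.0 (fully open).
Only numpy, scipy, OpenCV 4.12 (cv2) and the standard library are available. Lean on these libraries where they do the work, as an engineer would, in place of code of your own. Each camera call takes 0.05 s, during which the arm holds its last target. There are 200 camera calls.

### The job

Slide the mixer's speed slider all the way down to its zero end and leave it there while you pull every spent cartridge out of the reader dock and lay it flat in the steel tray, the right way up and not on top of another, and push each fresh cartridge from the bench fully home into a slot of its own. Then slide the slider up until the middle of its grip lines up with the steel pointer. Leave the other bench things where they stand.

Things in the scene. Friction and masses are not known exactly. Their poses are not given: they have to be found in the camera images.
- dock: White reader dock fixed to the bench, 257 mm wide (y), 37 tall over its slots (clear roof), 42 tall behind them. Origin on the bench at the mouth of the middle slot; x points into the slots, y along the row, z up. Three level slots at y = -80, 0, +80. Fully home, a cartridge's origin is at x = 15 and its tab (centre x = -21) stays outside. Empty slots and slots with spent ones vary.
- slot_mouth (a point): Centre of the middle slot's mouth on the bench (the dock's origin and axes). Each slot is 63 mm wide, 15 tall (floor: the bench itself), 70 deep to a solid stop at x = 70; pointed noses between the mouths reach 9 mm out and guide a cartridge in. Cartridges enter lying flat, x-end first, their x along the dock's x.
- old0: A spent cartridge: flat grey slab 110 (x) x 60 (y) x 12 mm (z), with an upright steel tab on top, 32 (x) x 12 thick (y), from z = 12 to 46, centred at x = -36, y = 0; origin: centre of the slab's underside; +x end enters a slot first; about 130 g. At the start it sits fully home in a slot of the dock. May be absent.
- old1: A spent cartridge: flat grey slab 110 (x) x 60 (y) x 12 mm (z), with an upright steel tab on top, 32 (x) x 12 thick (y), from z = 12 to 46, centred at x = -36, y = 0; origin: centre of the slab's underside; +x end enters a slot first; about 130 g. At the start it sits fully home in a slot of the dock. May be absent.
- old2: A spent cartridge: flat grey slab 110 (x) x 60 (y) x 12 mm (z), with an upright steel tab on top, 32 (x) x 12 thick (y), from z = 12 to 46, centred at x = -36, y = 0; origin: centre of the slab's underside; +x end enters a slot first; about 130 g. At the start it sits fully home in a slot of the dock. May be absent.
- fresh0: A fresh cartridge: flat grey slab 110 (x) x 60 (y) x 12 mm (z), with an upright steel tab on top, 32 (x) x 12 thick (y), from z = 12 to 46, centred at x = -36, y = 0; origin: centre of the slab's underside; +x end enters a slot first; about 130 g. At the start it lies flat on the bench on the robot's left. May be absent.
- fresh1: A fresh cartridge: flat grey slab 110 (x) x 60 (y) x 12 mm (z), with an upright steel tab on top, 32 (x) x 12 thick (y), from z = 12 to 46, centred at x = -36, y = 0; origin: centre of the slab's underside; +x end enters a slot first; about 130 g. At the start it lies flat on the bench on the robot's left. May be absent.
- fresh2: A fresh cartridge: flat grey slab 110 (x) x 60 (y) x 12 mm (z), with an upright steel tab on top, 32 (x) x 12 thick (y), from z = 12 to 46, centred at x = -36, y = 0; origin: centre of the slab's underside; +x end enters a slot first; about 130 g. At the start it lies flat on the bench on the robot's left. May be absent.
- tray: Open steel tray fixed to the bench on the robot's right, for spent cartridges: 200 (x) x 180 (y) x 28 mm tall outside, walls 5 mm, floor 5 mm thick. Origin at the centre of its underside, z up. Holds two cartridges side by side, both along its x.
- control: White mixer control box fixed to the bench, 170 (x) x 62 (y) x 24 mm tall, with a slider track of 100 mm travel along its x on its top. Origin at the centre of its underside; x points from the zero end of the track (nearer the robot) to the fast end.
- speed (a joint): Position of the speed slider along its track in m: 0 at the zero end stop, 0.1 at the fast end; positive along the control's x. It stays where it is left; moving it takes about 2 N.
- speed_top (a point): Centre of the top of the slider's black grip, a block 24 (along the track) x 32 (across) x 34 mm tall standing just on top of the control box (its top 58.5 mm above the bench). At joint value q it is at x = q - 50 mm, y = 0 of the control. A white line round the grip marks its middle.
- pointer: Small steel pointer clipped to the left (+y) long edge of the control box, about 10 mm wide, rising 6 mm above the box; origin level with the box's top (24.5 mm above the bench) at the pointer's middle; its axes are parallel to the control's. Its place along the track (x) is the wanted slider setting.
- bottle_a: Glass bottle with green cap, 60 mm across, 130 tall, origin at the centre of its underside. A bystander: leave it where it is.
- bottle_b: Glass bottle with green cap, 60 mm across, 130 tall, origin at the centre of its underside. A bystander: leave it where it is.
- dish: Closed clear culture dish, 88 mm across, 16 tall, origin at the centre of its underside. A bystander: leave it where it is.
- beaker: Glass beaker, 70 mm across, 90 tall, origin at the centre of its underside. A bystander: leave it where it is.
- tip_box: Blue pipette-tip box 85 x 120 x 50 mm, origin at the centre of its underside. A bystander: leave it where it is.
- timer: White round bench timer, 64 mm across, 24 tall, origin at the centre of its underside. A bystander: leave it where it is.
Mind the look-alikes: they are no part of the job. Leave any red or yellow look-alike of the fresh0 alone.

How it is judged (in metres and radians):
On the way, in this order (a step that is already met when the one before it is completed fails the run):
1. the slider is at its zero end (value of joint speed below 0.005 m), for 0.2 s.
2. with the slider still at zero, every spent cartridge lies flat in the tray and every fresh one is fully home in a slot (value of joint speed below 0.005 m and x of old0 in the frame of tray between -0.09 and 0.09 m and y of old0 in the frame of tray between -0.08 and 0.08 m and z of each of old0, old1, old2 in the frame of tray below 0.01 m and angle between each of old0, old1, old2, fresh0, fresh1, fresh2's own z axis and vertical below 0.1 rad and x of old1 in the frame of tray between -0.09 and 0.09 m and y of old1 in the frame of tray between -0.08 and 0.08 m and x of old2 in the frame of tray between -0.09 and 0.09 m and y of old2 in the frame of tray between -0.08 and 0.08 m and x of fresh0 in the frame of dock between 0.011 and 0.02 m and y of fresh0 in the frame of dock between -0.1 and 0.1 m and z of each of fresh0, fresh1, fresh2 in the frame of dock below 0.006 m and x of fresh1 in the frame of dock between 0.011 and 0.02 m and y of fresh1 in the frame of dock between -0.1 and 0.1 m and x of fresh2 in the frame of dock between 0.011 and 0.02 m and y of fresh2 in the frame of dock between -0.1 and 0.1 m), for 0.2 s.
3. the middle of the slider's grip is level with the pointer (x of speed_top in the frame of pointer between -0.005 and 0.005 m), for 0.2 s.
At the end, for the whole second after the job is handed in: The slider's grip is within 5 mm of the pointer along the track; every spent cartridge lies flat on the floor of the tray, tab up; every fresh one is in a slot of the dock to within 4 mm of fully home; all at rest (all of step 3 and x of old0 in the frame of tray between -0.09 and 0.09 m and y of old0 in the frame of tray between -0.08 and 0.08 m and z of each of old0, old1, old2 in the frame of tray below 0.01 m and angle between each of old0, old1, old2, fresh0, fresh1, fresh2's own z axis and vertical below 0.1 rad and x of old1 in the frame of tray between -0.09 and 0.09 m and y of old1 in the frame of tray between -0.08 and 0.08 m and x of old2 in the frame of tray between -0.09 and 0.09 m and y of old2 in the frame of tray between -0.08 and 0.08 m and x of fresh0 in the frame of dock between 0.011 and 0.02 m and y of fresh0 in the frame of dock between -0.1 and 0.1 m and z of each of fresh0, fresh1, fresh2 in the frame of dock below 0.006 m and x of fresh1 in the frame of dock between 0.011 and 0.02 m and y of fresh1 in the frame of dock between -0.1 and 0.1 m and x of fresh2 in the frame of dock between 0.011 and 0.02 m and y of fresh2 in the frame of dock between -0.1 and 0.1 m and linear speed of each of old0, old1, old2, fresh0, fresh1, fresh2 below 0.03 m/s); the robot touches nothing.
It fails at once if a bystander is shoved more than 40 mm or knocked over (distance of any of bottle_a, bottle_b, dish, beaker, tip_box, timer from where it was at the start of the episode above 0.04 m or angle between any of bottle_a, bottle_b, dish, beaker, tip_box, timer's own z axis and vertical above 0.5 rad).
Of old0, old1, old2 only 1 to 2 are there at a start; the rules pass over those that are not, and their reading is None.
Of fresh0, fresh1, fresh2 only 2 to 3 are there at a start; the rules pass over those that are not, and their reading is None.
At some moment in a run one of fresh0, fresh1, fresh2 may be knocked a few centimetres aside while the robot is not near it.
It also fails if it takes over 210 s, if anything falls off the work surface, if the arm or the gripper's body presses on something with over 40 N, if the wrist force passes 120 N, or if a joint passes its speed limit or range.

## Working session

There is one attempt and no reset: what is moved stays moved. The work goes in short steps, Python scripts to look and compute and a shell command to move; the robot and the scene stay as the last step left them, time stands still between calls to the robot, and variables do not carry over. Pictures are saved under pics/ and viewed, on a budget of 14 in all, crops included, one or two more only if the job needs it, and the job is handed in when it is done.

```bash
mkdir -p pics; ls; python3 - <<'E'
from rig import sensors, capture
import cv2, numpy as np
a=capture("scene");b=capture("top")
cv2.imwrite("pics/a.png",a["color"]);cv2.imwrite("pics/b.png",b["color"])
for p in (a,b):
    C=-p["R"].T@p["t"];print(C.round(),p["camera_matrix"].round(1).tolist(),p["R"].round(2).tolist())
print(sensors.sense())
E
```

```text
pics
[ 948. -817.  846.] [[455.3, 0.0, 318.3], [0.0, 455.3, 197.4], [0.0, 0.0, 1.0]] [[0.89, 0.46, -0.02], [0.26, -0.54, -0.8], [-0.38, 0.71, -0.6]]
[ 311.   80. 1317.] [[413.3, 0.0, 313.8], [0.0, 413.3, 197.2], [0.0, 0.0, 1.0]] [[-0.0, -1.0, -0.02], [-0.99, 0.0, -0.14], [0.14, 0.01, -0.99]]
{'time_s': 0.1, 'joints': array([ 1.04862903e+00,  3.13368828e-01,  1.49834804e+00,  4.64059106e-05,
        1.33103507e+00, -2.23392768e-01]), 'dq': array([-1.15447022e-03, -1.34686353e-03, -1.55836130e-03,  8.02097892e-04,
        1.07403962e-05, -1.32559022e-03]), 'tau': array([ 2.31941514e-03, -4.12902403e+01, -2.60141194e+01, -1.37594493e-04,
        3.04040463e-03,  7.48310845e-05]), 'eef_pos': array([154.39991648, 501.51792817, 212.01015333]), 'ee_rot': array([-2.32096497e-04,  1.48837688e-01,  9.88861470e-01, -5.31621536e-04]), 'force': array([-0.23198265, -0.78077936,  0.46104705]), 'wrist_torque': array([-0.00444899,  0.04066388, -0.01862018]), 'grip_width': 0.9982486806687489}
```

View pics/b.png

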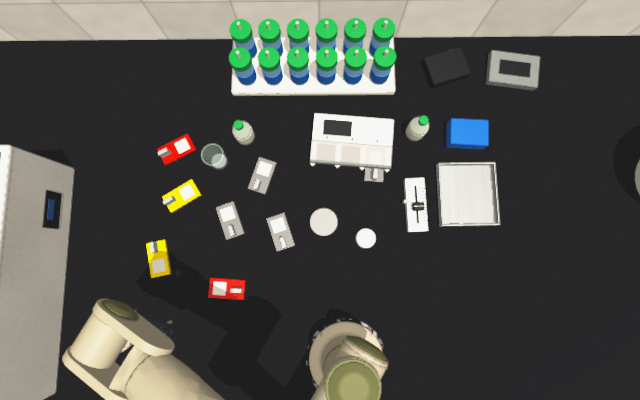

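View pics/a.png

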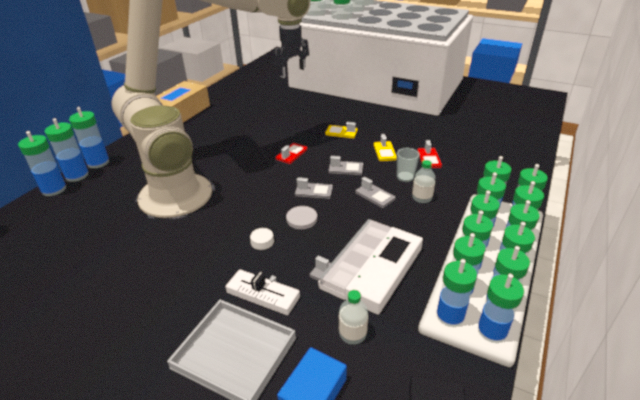

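Top view: three grey cartridges lie at (262,175), (230,220) and (281,231). The red ones at (176,149) and (227,289) and the yellow ones at (181,195) and (158,258) are look-alikes. One spent cartridge is in the dock's right slot (374,172), with the slider at (418,205) and the tray at (468,194). The scene view agrees.

```bash
cat > h.py <<'E'
from rig import sensors, capture, cut_out, place_of
import numpy as np, cv2
def cloud(p):
    z=p["z_map"].astype(float);K=p["camera_matrix"]
    v,u=np.mgrid[:400,:640]
    c=np.stack([(u-K[0,2])/K[0,0]*z,(v-K[1,2])/K[1,1]*z,z],-1)
    w=(c-p["t"])@p["R"]; w[z==0]=np.nan
    return w
def rect(P):
    (c,s,a)=cv2.minAreaRect(P[:,:2].astype(np.float32))
    if s[0]<s[1]: s=s[::-1];a+=90
    return np.round(c,1),np.round(s,1),round(a,1)
def cart(p,W,reg):
    P=W[reg];P=P[~np.isnan(P[:,0])]
    slab=P[(P[:,2]>5)&(P[:,2]<20)];tab=P[P[:,2]>32]
    c,s,a=rect(slab); out=[c,s,a,len(slab),"slabz",round(float(np.median(slab[:,2])),1)]
    if len(tab)>3:
        t=tab[:,:2].mean(0); d=c-t; yaw=np.degrees(np.arctan2(d[1],d[0]))
        k=round((yaw-a)/180); out+=["tab",t.round(1),"tabz",tab[:,2].max().round(1),"yaw",round(a+180*k,1),"raw",round(yaw,1), "dist",np.linalg.norm(d).round(1)]
    return out
E
python3 - <<'E'
from h import *
for n in ("top","scene"):
    p=capture(n);W=cloud(p);print("==",n)
    for q in ("fresh0","old0","dock","tray","control","speed_top","pointer","bottle_a","dish","beaker","tip_box","timer"):
        for r in cut_out(p,q)[:8]:
            if r["p"]<.3: continue
            P=W[r["region"]];P=P[~np.isnan(P[:,0])]
            if len(P)<4: continue
            hsv=cv2.cvtColor(p["color"],cv2.COLOR_BGR2HSV)[r["region"]]
            print(q,round(r["p"],2),np.round(r["box"]).tolist(),"sat",int(np.median(hsv[:,1])),end=" ")
            try: print(*(cart(p,W,r["region"]) if q in("fresh0","old0") else [*rect(P[P[:,2]>4]),"med",np.median(P,0).round(1),"z5,95",np.percentile(P[:,2],[5,95]).round(1)]))
            except Exception as e: print(e)
    for q in("pointer","speed_top","slot_mouth"):
        for r in place_of(p,q)[:2]:
            v,u=np.round(r["centre"]).astype(int);print("pt",q,round(r["p"],2),r["centre"],W[v,u].round(1))
E
```

```text
== top
fresh0 0.91 [213.0, 203.0, 242.0, 237.0] sat 19 [424.9 368.8] [109.9  60.7] 20.4 596 slabz 12.2 tab [391.  355.8] tabz 51.7 yaw 20.4 raw 21.0 dist 36.3
fresh0 0.89 [268.0, 214.0, 294.0, 250.0] sat 19 [387.8 209.9] [108.   63.3] 18.1 580 slabz 12.3 tab [354.  195.7] tabz 49.3 yaw 18.1 raw 22.8 dist 36.7
fresh0 0.81 [147.0, 241.0, 167.0, 280.0] sat 242 [304.6 591.6] [109.8  62.1] 12.0 601 slabz 12.5 tab [339.3 597.5] tabz 51.3 yaw -168.0 raw -170.4 dist 35.2
fresh0 0.79 [212.0, 279.0, 244.0, 300.0] sat 213 [211.5 372.4] [110.7  60.2] 86.0 646 slabz 12.4 tab [209.7 336.8] tabz 51.5 yaw 86.0 raw 87.0 dist 35.6
fresh0 0.73 [246.0, 156.0, 275.0, 193.0] sat 20 [569.8 268.2] [109.4  59. ] 160.9 531 slabz 12.4 tab [534.9 279.9] tabz 49.9 yaw -19.1 raw -18.5 dist 36.8
fresh0 0.69 [157.0, 133.0, 197.0, 165.0] sat 218 [658.4 551. ] [111.3  62.6] 118.0 554 slabz 12.5 tab [640.1 580.9] tabz 50.7 yaw -62.0 raw -58.5 dist 35.1
fresh0 0.63 [160.0, 182.0, 197.0, 216.0] sat 244 [503.6 527.6] [111.1  63.9] 119.2 575 slabz 12.3 tab [485.3 556. ] tabz 53.4 yaw -60.8 raw -57.3 dist 33.8
old0 0.66 [3
[... 4415 characters left out ...]
ed [424.3  59.7  13.2] z5,95 [-1.7 16.8]
beaker 0.58 [395.0, 148.0, 418.0, 186.0] sat 15 [608.1 466.3] [198.8  68.7] 103.7 med [625.3 386.8  60. ] z5,95 [ 1.1 87. ]
tip_box 0.93 [276.0, 346.0, 345.0, 400.0] sat 204 [ 701.3 -396. ] [120.7  86.1] 86.3 med [ 702.3 -390.3   48.1] z5,95 [29.9 50.4]
timer 0.77 [251.0, 228.0, 274.0, 252.0] sat 22 [372.1 -68.3] [61.1 57.4] 86.7 med [375.9 -74.6  20.8] z5,95 [ 1.8 24.4]
timer 0.48 [318.0, 221.0, 421.0, 315.0] sat 21 [670.1 -54. ] [319.3 177. ] 83.7 med [685.8 -52.3  37.3] z5,95 [11.9 42.3]
pt pointer 0.51 [277.9, 273.2] [ 485.5 -192.7   30. ]
pt speed_top 0.49 [279.0, 256.0] [ 466.4 -233.4   56.8]
pt slot_mouth 0.65 [253.6, 344.2] [607.9 -46.9  35.5]
```

```bash
python3 -m jog '[[[100,-240,20],[0,0,-36],0],[[100,-240,20],[0,0,-36],0],[[100,-240,20],[0,0,-36],0],[[100,-240,20],[0,0,-36],0],[[100,-240,20],[0,0,-36],0],[[100,-240,20],[0,0,-36],0],[[100,-240,20],[0,0,-36],0],[[100,-240,20],[0,0,-36],0]]' 40
python3 -m jog '[[[105,-245,0],[0,0,-35],0],[[105,-245,0],[0,0,-35],0],[[105,-245,0],[0,0,-35],0],[[105,-245,0],[0,0,-35],0],[[105,-245,0],[0,0,-35],0],[[105,-245,0],[0,0,-35],0],[[105,-245,0],[0,0,-35],0],[[105,-245,0],[0,0,-35],0]]'
python3 -m jog '[[[70,-245,0],[0,0,0],0],[[70,-245,0],[0,0,0],0],[[70,-245,0],[0,0,0],0],[[70,-245,0],[0,0,0],0],[[70,-245,0],[0,0,0],0],[[70,-245,0],[0,0,0],0],[[70,-245,0],[0,0,0],0],[[70,-245,0],[0,0,0],0]]'
python3 - <<'E'
from h import *
p=capture("wrist");W=cloud(p);cv2.imwrite("pics/w1.png",p["color"])
print((-p["R"].T@p["t"]).round(),p["R"].round(2).tolist(),p["camera_matrix"][0].round(), sensors.sense()["eef_pos"], sensors.sense()["ee_rot"])
np.save("w1.npy",W)
for q in ("control","speed_top","pointer","dock","old0","tray"):
    for r in cut_out(p,q)[:2]:
        P=W[r["region"]];P=P[~np.isnan(P[:,0])]
        if r["p"]>.3 and len(P)>5: print(q,round(r["p"],2),np.round(r["box"]).tolist(),*rect(P[P[:,2]>4]),np.median(P,0).round(1),np.percentile(P[:,2],[5,95]).round(1))
    for r in place_of(p,q)[:1]:
        v,u=np.round(r["centre"]).astype(int);print("pt",q,round(r["p"],2),r["centre"],W[v,u].round(1))
E
```

```text
time_s: 2.37
eef_pos: [255.6, 259.9, 233.0]
ee_rot: [0.001, 0.449, 0.893, 0.0]
force: [-0.1, -0.1, 0.1]
grip_width: 1.001
time_s: 3.03
eef_pos: [360.8, 14.7, 232.3]
ee_rot: [-0.0, 0.697, 0.717, -0.0]
force: [-0.4, 0.9, 0.1]
grip_width: 1.002
time_s: 3.7
eef_pos: [430.3, -228.6, 231.6]
ee_rot: [-0.001, 0.696, 0.718, 0.0]
force: [0.5, 0.8, -0.5]
grip_width: 0.999
[ 427. -156.  394.] [[1.0, 0.03, 0.0], [0.03, -0.96, 0.29], [0.01, -0.29, -0.96]] [344.   0. 322.] [ 429.9970275  -227.26165708  231.91767522] [-7.54844249e-04  6.95293053e-01  7.18725933e-01  1.85328006e-04]
control 0.78 [284.0, 130.0, 441.0, 191.0] [ 472.6 -224.6] [170.2  61.5] 1.9 [ 469.3 -221.5   24.4] [22.4 58.4]
pt control 0.93 [159.4, 361.2] [ 468.  -215.    57.6]
speed_top 0.79 [342.0, 151.0, 369.0, 184.0] [ 464.3 -229.4] [41.  27.1] 88.5 [ 462.8 -222.8   58.4] [42.1 60. ]
pt speed_top 0.58 [172.4, 356.0] [ 463.6 -227.7   60. ]
pointer 0.72 [364.0, 123.0, 377.0, 140.0] [ 481.6 -192. ] [14.8 10.1] 91.5 [ 481.  -189.9   30.5] [13.4 32. ]
pt pointer 0.55 [130.9, 372.2] [ 480.8 -190.    31. ]
dock 0.93 [461.0, 2.0, 639.0, 109.0] [ 663.9 -106.2] [164.8  93. ] 174.9 [ 658.3 -110.4   38.8] [25.7 43.5]
old0 0.6 [441.0, 3.0, 497.0, 75.0] [570.9 -95.9] [59.9 44.4] 85.2 [566.4 -99.1  12.8] [ 9.  46.9]
pt old0 0.66 [41.8, 496.4] [ 590.6 -102.9   39.7]
tray 0.67 [299.0, 219.0, 471.0, 358.0] [ 504.9 -347.6] [263.7 199.4] 90.6 [ 494.6 -383.     5.4] [ 4.  27.7]
pt tray 0.85 [286.0, 376.9] [ 505.  -386.8    5.1]
```

View pics/w1.png

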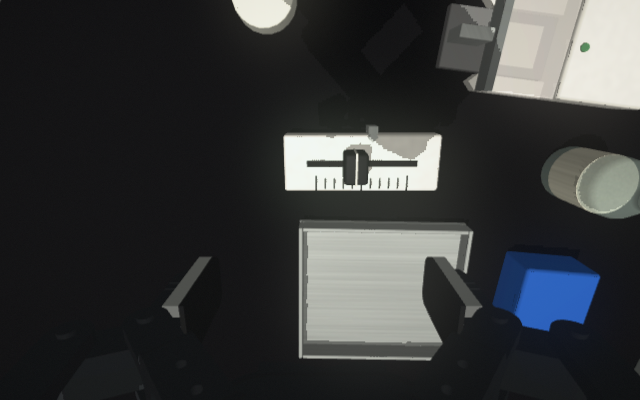

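The wrist view shows the slider grip at (356,167), the pointer at (372,131), the dock at upper right and the tray at (385,290). The heights match the text: box 24.4 mm, grip top 58–60 mm. I'll grip the slider along its track.

```bash
python3 -m jog '[[[35,3,-40],[0,0,0],0],[[35,3,-80],[0,0,0],0],[[35,3,-120],[0,0,0],0],[[35,3,-150],[0,0,0],0],[[35,3,-170],[0,0,0],0],[[35,3,-186],[0,0,0],0],[[35,3,-186],[0,0,0],0.5],[[35,3,-186],[0,0,0],0.5]]' 20
python3 -m jog '[[[0,0,0],[0,0,0],1],[[0,0,0],[0,0,0],1],[[0,0,0],[0,0,0],1],[[0,0,0],[0,0,0],1],[[0,0,0],[0,0,0],1],[[0,0,0],[0,0,0],1],[[0,0,0],[0,0,0],1],[[0,0,0],[0,0,0],1]]' 20
python3 -m jog '[[[-6,0,0],[0,0,0],1],[[-12,0,0],[0,0,0],1],[[-18,-1,0],[0,0,0],1],[[-24,-1,0],[0,0,0],1],[[-30,-1,0],[0,0,0],1],[[-35,-1,0],[0,0,0],1],[[-40,-1.5,0],[0,0,0],1],[[-40,-1.5,0],[0,0,0],1]]'
python3 -m jog '[[[-1,0,0],[0,0,0],1],[[-2,0,0],[0,0,0],1],[[-3,0,0],[0,0,0],1],[[-4,0,0],[0,0,0],1],[[-4,0,0],[0,0,0],1],[[-4,0,0],[0,0,0],1],[[-4,0,0],[0,0,0],1],[[-4,0,0],[0,0,0],1]]'
```

```text
time_s: 5.02
eef_pos: [464.5, -225.2, 46.5]
ee_rot: [-0.0, 0.695, 0.719, -0.0]
force: [-0.1, -0.5, 0.9]
grip_width: 0.748
time_s: 5.68
eef_pos: [464.6, -225.3, 46.5]
ee_rot: [-0.0, 0.695, 0.719, -0.0]
force: [-0.4, 0.5, 0.3]
grip_width: -0.002
time_s: 6.35
eef_pos: [423.8, -226.8, 46.5]
ee_rot: [-0.0, 0.696, 0.718, -0.0]
force: [0.9, -0.1, 0.5]
grip_width: 0.004
time_s: 7.02
eef_pos: [420.6, -226.8, 46.5]
ee_rot: [0.0, 0.695, 0.719, 0.0]
force: [-0.9, 0.2, -0.2]
grip_width: 0.003
```

```bash
python3 - <<'E'
from h import *
p=capture("wrist");q=capture("scene")
W=cloud(p)
im=np.vstack([p["color"][:,:,:],cv2.resize(q["color"][230:330,180:340],(640,400),interpolation=2)])
cv2.imwrite("pics/w2.png",cv2.resize(im,(480,600)))
E
```

```text
(no output)
```

View pics/w2.png

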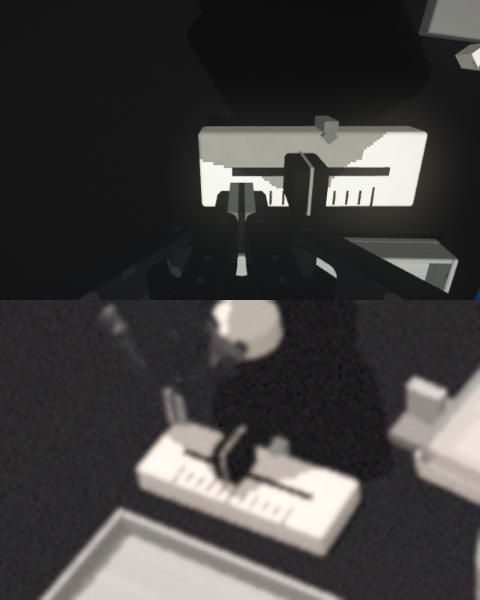

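```bash
python3 - <<'E'
from h import *
s=sensors.sense();T=s["eef_pos"];print(T,s["grip_width"])
for n in("wrist","scene"):
    p=capture(n);W=cloud(p)
    for off in ((0,0,0),(0,0,-17),(0,0,10)):
        c=p["R"]@(T+np.array(off))+p["t"];u=p["camera_matrix"]@c;print(n,off,(u[:2]/u[2]).round(1),"z",c[2].round())
    if n=="wrist":
        for (u,v) in ((320,255),(315,250),(395,230),(410,215),(435,170),(320,330)): print((u,v),W[v,u].round(1))
        for r in cut_out(p,"speed_top")[:1]:
            P=W[r["region"]];P=P[P[:,2]>50];print(r["p"],r["box"],P.mean(0),rect(P))
E
```

```text
[ 420.59843491 -226.76335273   46.47796337] -0.004280052789098271
wrist (0, 0, 0) [322.9 243.8] z 176.0
wrist (0, 0, -17) [322.8 231.1] z 192.0
wrist (0, 0, 10) [323.  252.3] z 166.0
(320, 255) [ 418.9 -216.1   81.3]
(315, 250) [ 416.8 -216.    76.9]
(395, 230) [ 453.8 -213.3   58.7]
(410, 215) [ 463.  -209.3   48.1]
(435, 170) [ 478.2 -189.8   31.5]
(320, 330) [ 419.6 -235.5  102.6]
0.8 [378.5, 201.7, 440.8, 286.0] [ 462.23499313 -223.44338882   58.07176205] (array([ 463.5, -225.6]), array([33.5, 24.7]), 91.9)
scene (0, 0, 0) [242.  273.9] z 1095.0
scene (0, 0, -17) [242.8 278.8] z 1105.0
scene (0, 0, 10) [241.5 271. ] z 1089.0
```

```bash
python3 - <<'E'
from h import *
from rig import ctrl
print(ctrl.tip_extent)
p=capture("wrist");W=cloud(p)
for v in range(225,275,4): print(v,W[v,316].round(1),W[v,322].round(1),W[v,328].round(1),p["color"][v,316])
q=capture("scene");W=cloud(q)
for v in range(250,286,3): print(v,W[v,238].round(),W[v,242].round(),q["color"][v,238])
E
```

```text
17.0
225 [ 416.7 -225.4   23.8] [ 420.1 -224.9   25. ] [ 423.5 -224.8   24.8] [55 59 59]
229 [ 416.7 -227.4   25. ] [ 420.2 -227.1   25.4] [ 423.6 -226.9   25.7] [55 59 60]
233 [ 416.8 -229.7   25.4] [ 420.2 -229.7   25.2] [ 423.7 -229.9   24.3] [56 60 60]
237 [ 416.9 -232.4   24.8] [ 420.3 -232.8   23.7] [ 423.7 -231.9   25.7] [243 249 247]
241 [ 416.9 -235.3   24. ] [ 420.4 -235.7   22.8] [ 423.9 -234.9   24.4] [242 248 247]
245 [ 417.1 -215.8   72.3] [ 419.7 -216.    71.7] [ 422.3 -215.8   71.9] [87 93 92]
249 [ 417.2 -216.4   75.1] [ 419.7 -215.8   76.2] [ 422.2 -215.4   76.8] [87 93 91]
253 [ 417.3 -215.8   80.2] [ 419.7 -216.    79.6] [ 422.2 -215.9   79.7] [87 93 91]
257 [ 417.3 -216.1   83.1] [ 419.7 -215.8   83.6] [ 422.1 -215.4   84.2] [87 93 91]
261 [ 417.4 -216.    86.8] [ 419.7 -215.9   86.8] [ 422.  -215.7   87.2] [86 92 90]
265 [ 417.4 -216.2   89.7] [ 419.7 -215.7   90.6] [ 421.9 -215.4   90.9] [86 91 89]
269 [ 417.5 -216.1   93. ] [ 419.7 -216.2   92.7] [ 421.9 -215.7   93.6] [86 92 89]
273 [ 417.5 -216.7   95. ] [ 419.7 -215.8   96.5] [ 421.9 -215.8   96.3] [86 91 89]
250 [ 434. -242.  144.] [ 441. -236.  142.] [38 35 38]
253 [ 435. -244.  137.] [ 439. -235.  131.] [41 40 43]
256 [ 429. -239.  120.] [ 436. -234.  119.] [43 41 37]
259 [ 427. -239.  110.] [ 436. -235.  110.] [48 48 52]
262 [ 424. -237.   97.] [ 433. -234.   99.] [106 108 111]
265 [ 421. -235.   84.] [ 432. -234.   88.] [ 99 101 107]
268 [ 421. -237.   76.] [ 430. -234.   78.] [ 97  99 104]
271 [ 391. -206.   23.] [ 428. -234.   66.] [130 135 145]
274 [ 397. -214.   24.] [ 405. -209.   23.] [175 183 195]
277 [ 401. -221.   21.] [ 413. -220.   26.] [208 216 228]
280 [ 407. -230.   22.] [ 416. -226.   22.] [241 250 255]
283 [ 416. -241.   27.] [ 422. -234.   22.] [240 249 255]
```

Both cameras put the fingertips at z≈66–71 mm, while the reported TCP implies 29.5. The true tool therefore sits about 40 mm higher than stated, and the fingers closed above the slider. I'll allow for that, lower further and verify with the opening and force.

```bash
python3 -m jog '[[[44,1.5,10],[0,0,0],0],[[44,1.5,10],[0,0,0],0],[[44,1.5,10],[0,0,0],0],[[44,1.5,10],[0,0,0],0],[[44,1.5,10],[0,0,0],0],[[44,1.5,0],[0,0,0],0],[[44,1.5,-8],[0,0,0],0],[[44,1.5,-15],[0,0,0],0]]' 20
python3 -m jog '[[[0,0,-5],[0,0,0],0],[[0,0,-10],[0,0,0],0],[[0,0,-15],[0,0,0],0],[[0,0,-20],[0,0,0],0],[[0,0,-22],[0,0,0],0],[[0,0,-22],[0,0,0],0.5],[[0,0,-22],[0,0,0],1],[[0,0,-22],[0,0,0],1]]' 20
python3 -m jog '[[[0,0,0],[0,0,0],1],[[0,0,0],[0,0,0],1],[[0,0,0],[0,0,0],1],[[0,0,0],[0,0,0],1],[[0,0,0],[0,0,0],1],[[0,0,0],[0,0,0],1],[[0,0,0],[0,0,0],1],[[0,0,0],[0,0,0],1]]' 20
python3 - <<'E'
from h import *
q=capture("scene");cv2.imwrite("pics/s3.png",cv2.resize(q["color"][200:330,160:360],(600,390),interpolation=2))
E
```

```text
time_s: 8.03
eef_pos: [463.8, -225.1, 30.2]
ee_rot: [-0.001, 0.696, 0.718, -0.0]
force: [0.3, -0.4, 0.1]
grip_width: 1.0
time_s: 8.7
eef_pos: [464.7, -225.4, 9.7]
ee_rot: [0.0, 0.695, 0.719, 0.0]
force: [-0.6, -1.0, -0.8]
grip_width: 0.603
time_s: 9.37
eef_pos: [464.7, -225.4, 9.8]
ee_rot: [0.0, 0.695, 0.719, -0.0]
force: [-0.3, 0.2, 6.0]
grip_width: 0.278
```

Opening 0.278 is about 24 mm, so the slider is gripped. Sliding to zero.

```bash
python3 -m jog '[[[-6,0,0],[0,0,0],1],[[-12,0,0],[0,0,0],1],[[-18,-1,0],[0,0,0],1],[[-24,-1,0],[0,0,0],1],[[-30,-1,0],[0,0,0],1],[[-35,-1,0],[0,0,0],1],[[-39,-1.5,0],[0,0,0],1],[[-39,-1.5,0],[0,0,0],1]]'
python3 -m jog '[[[-1,0,0],[0,0,0],1],[[-1.5,0,0],[0,0,0],1],[[-2,0,0],[0,0,0],1],[[-2.5,0,0],[0,0,0],1],[[-3,0,0],[0,0,0],1],[[-3.5,0,0],[0,0,0],1],[[-3.5,0,0],[0,0,0],1],[[-3.5,0,0],[0,0,0],1]]'
python3 - <<'E'
from h import *
for n in ("wrist","scene"):
    p=capture(n);W=cloud(p)
    for r in cut_out(p,"speed_top")[:2]:
        P=W[r["region"]];P=P[P[:,2]>50];print(n,r["p"],r["box"],rect(P))
E
```

```text
time_s: 10.08
eef_pos: [424.6, -226.7, 9.7]
ee_rot: [-0.0, 0.696, 0.718, -0.0]
force: [-2.2, 1.2, 8.0]
grip_width: 0.276
time_s: 10.75
eef_pos: [423.3, -226.8, 9.8]
ee_rot: [0.002, 0.696, 0.718, 0.001]
force: [10.3, 3.7, 1.2]
grip_width: 0.271
wrist 0.64 [290.9, 224.6, 355.7, 337.4] (array([ 422.7, -227. ]), array([34. , 24.4]), 91.1)
scene 0.67 [235.4, 270.8, 246.4, 287.0] (array([ 425.9, -234. ]), array([22.9, 20.8]), 178.7)
```

```bash
python3 -m jog '[[[1.5,0,0],[0,0,0],1],[[1.5,0,0],[0,0,0],0],[[1.5,0,0],[0,0,0],0],[[1.5,0,0],[0,0,0],0],[[1.5,0,0],[0,0,0],0],[[1.5,0,0],[0,0,0],0],[[1.5,0,30],[0,0,0],0],[[1.5,0,70],[0,0,0],0]]' 40
python3 -m jog '[[[20,30,60],[0,0,7],0],[[40,60,100],[0,0,14],0],[[70,90,100],[0,0,21],0],[[100,130,100],[0,0,28],0],[[115,130,100],[0,0,35],0],[[115,130,100],[0,0,42],0],[[115,130,100],[0,0,49],0],[[115,130,100],[0,0,50],0]]'
python3 -m jog '[[[0,0,0],[0,0,7],0],[[0,0,0],[0,0,14],0],[[0,0,0],[0,0,21],0],[[0,0,0],[0,0,28],0],[[0,0,0],[0,0,33],0],[[0,0,0],[0,0,33],0],[[0,0,0],[0,0,33],0],[[0,0,0],[0,0,33],0]]'
python3 - <<'E'
from h import *
p=capture("wrist");W=cloud(p);np.save("w3.npy",W)
cv2.imwrite("pics/w3.png",p["color"])
for q in ("dock","old0","control","speed_top"):
    for r in cut_out(p,q)[:2]:
        P=W[r["region"]];P=P[~np.isnan(P[:,0])]
        if r["p"]>.3 and len(P)>5:
            print(q,round(r["p"],2),np.round(r["box"]).tolist(),*rect(P[P[:,2]>4]),np.median(P,0).round(1),np.percentile(P[:,2],[5,95]).round(1))
            if q=="old0":
                t=P[P[:,2]>38]; print("tab",rect(t),t[:,2].max(),len(t)); s=P[(P[:,2]<20)&(P[:,2]>8)];print("slab",rect(s))
            if q=="dock":
                t=P[P[:,2]>30];print("dock>30",rect(t))
for r in place_of(p,"slot_mouth")[:1]:
    v,u=np.round(r["centre"]).astype(int);print("mouth",r["p"],r["centre"],W[v,u].round(1))
E
```

```text
time_s: 11.62
eef_pos: [421.9, -225.5, 78.0]
ee_rot: [-0.003, 0.695, 0.719, -0.0]
force: [1.2, 0.0, 0.5]
grip_width: 1.001
time_s: 12.28
eef_pos: [538.7, -96.0, 179.1]
ee_rot: [-0.0, 0.324, 0.946, -0.0]
force: [-0.3, 0.1, -0.3]
grip_width: 0.996
time_s: 12.95
eef_pos: [538.4, -97.0, 179.4]
ee_rot: [-0.0, 0.047, 0.999, 0.0]
force: [-0.6, -0.7, -0.5]
grip_width: 0.998
dock 0.72 [276.0, 214.0, 544.0, 373.0] [643.8 -22.8] [258.7 227. ] 82.9 [647.5 -49.   38.1] [25.7 43.6]
dock>30 (array([643.8, -22.8]), array([258.7, 227. ]), 82.9)
old0 0.95 [299.0, 180.0, 358.0, 231.0] [570.5 -96.3] [59.7 43.6] 84.5 [566.8 -96.   12.6] [10.7 46.7]
tab (array([567.7, -96.1]), array([32.1, 11. ]), 174.5) 48.14548245834491 458
slab (array([570.6, -96.4]), array([59.5, 43.7]), 85.4)
control 0.82 [114.0, 10.0, 228.0, 209.0] [ 472.2 -224.8] [169.8  62.2] 1.8 [ 460.9 -219.5   24.3] [16.3 58.5]
speed_top 0.93 [116.0, 35.0, 178.0, 77.0] [ 421.8 -230.2] [42.7 29.5] 79.9 [ 423.9 -222.    58. ] [33.2 59.9]
speed_top 0.66 [621.0, 0.0, 640.0, 45.0] [430.2 187.6] [39.7  7.4] 17.3 [428.3 185.9   8.7] [ 2.1 13.2]
mouth 0.57 [222.8, 403.6] [602.5 -16.2   1.4]
```

View pics/w3.png

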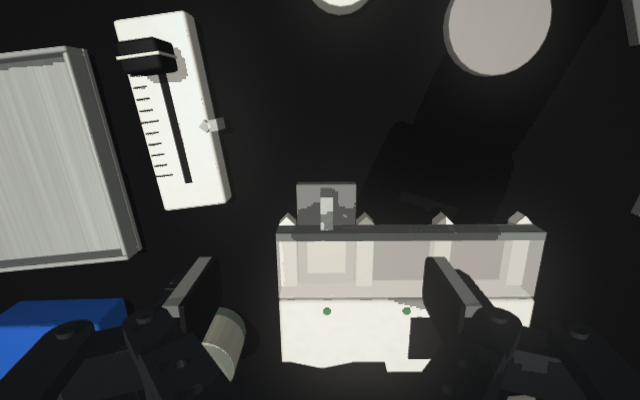

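The wrist view shows the slider at zero (145,55). The only occupied slot is the right one, with its tab at (327,210); the middle and left slots are empty. The tab measures (567.7, -96.1), top about 47 mm, yaw -5.4°, which fits. Descending on it.

```bash
python3 -m jog '[[[29,1,0],[0,0,0],0],[[29,1,-40],[0,0,0],0],[[29,1,-80],[0,0,0],0],[[29,1,-110],[0,0,0],0],[[29,1,-135],[0,0,0],0],[[29,1,-150],[0,0,0],0],[[29,1,-150],[0,0,0],0],[[29,1,-150],[0,0,0],0]]' 40
python3 -m jog '[[[0,0,-10],[0,0,0],0],[[0,0,-20],[0,0,0],0],[[0,0,-30],[0,0,0],0],[[0,0,-35],[0,0,0],0],[[0,0,-35],[0,0,0],0.5],[[0,0,-35],[0,0,0],1],[[0,0,-35],[0,0,0],1],[[0,0,-35],[0,0,0],1]]' 40
python3 -m jog '[[[0,0,0],[0,0,0],1],[[0,0,0],[0,0,0],1],[[0,0,0],[0,0,0],1],[[0,0,0],[0,0,0],1],[[0,0,0],[0,0,0],1],[[0,0,0],[0,0,0],1],[[0,0,0],[0,0,0],1],[[0,0,0],[0,0,0],1]]' 40
python3 - <<'E'
import numpy as np
W=np.load("w3.npy")
# dock yaw: front roof edge: for each y-bin the min x of points 32<z<41 
P=W.reshape(-1,3);P=P[(P[:,2]>33)&(P[:,2]<46)&(P[:,0]>585)&(P[:,1]>-155)&(P[:,1]<120)]
ys=np.arange(-140,100,6);b=[(y,P[abs(P[:,1]-y)<3][:,0]) for y in ys]
b=np.array([(y,np.percentile(x,2)) for y,x in b if len(x)>8])
for _ in range(3):
    f=np.polyfit(b[:,0],b[:,1],1);r=b[:,1]-np.polyval(f,b[:,0]);b=b[abs(r)<max(1.0,1.5*r.std())]
print("edge slope deg",np.degrees(np.arctan(f[0])),"x at y=-18.5",np.polyval(f,-18.5),len(b),r.std())
E
```

```text
time_s: 13.92
eef_pos: [567.5, -95.7, 29.5]
ee_rot: [-0.0, 0.045, 0.999, 0.0]
force: [0.2, -0.8, 0.9]
grip_width: 1.001
time_s: 14.58
eef_pos: [567.9, -95.8, -5.0]
ee_rot: [0.0, 0.045, 0.999, -0.0]
force: [0.6, -0.1, -0.0]
grip_width: 0.449
time_s: 15.25
eef_pos: [567.8, -95.8, -5.1]
ee_rot: [0.0, 0.045, 0.999, -0.0]
force: [-1.2, 0.3, 6.1]
grip_width: 0.13
edge slope deg 4.940220629625818 x at y=-18.5 597.999079524736 40 0.28337795436307833
```

```bash
python3 -m jog '[[[-12,1,0],[0,0,0],1],[[-24,2,0],[0,0,0],1],[[-36,3,0],[0,0,0],1],[[-50,4.5,0],[0,0,0],1],[[-65,6,0],[0,0,0],1],[[-80,7,0],[0,0,0],1],[[-88,8,0],[0,0,0],1],[[-88,8,0],[0,0,0],1]]'
python3 -m jog '[[[0,0,30],[0,0,0],1],[[0,0,60],[0,0,2],1],[[0,0,90],[0,0,4],1],[[0,-20,110],[0,0,6],1],[[0,-55,110],[0,0,6],1],[[-3,-95,110],[0,0,6],1],[[-6,-135,110],[0,0,6],1],[[-10,-175,110],[0,0,6],1]]'
python3 -m jog '[[[0,-30,0],[0,0,0],1],[[0,-60,0],[0,0,0],1],[[0,-90,0],[0,0,0],1],[[0,-120,0],[0,0,0],1],[[0,-124,0],[0,0,0],1],[[0,-124,0],[0,0,0],1],[[0,-124,0],[0,0,0],1],[[0,-124,0],[0,0,0],1]]'
python3 - <<'E'
from h import *
p=capture("scene");W=cloud(p);cv2.imwrite("pics/s4.png",p["color"])
for r in cut_out(p,"old0")[:3]: 
    P=W[r["region"]];print(r["p"],r["box"],np.nanmedian(P,0))
E
```

```text
time_s: 15.92
eef_pos: [478.5, -87.7, -5.2]
ee_rot: [-0.0, 0.045, 0.999, -0.0]
force: [-5.2, -0.1, 8.0]
grip_width: 0.133
time_s: 16.58
eef_pos: [468.9, -264.2, 104.0]
ee_rot: [-0.0, -0.008, 1.0, 0.0]
force: [1.1, -0.4, -1.5]
grip_width: 0.136
time_s: 17.25
eef_pos: [469.6, -385.4, 104.1]
ee_rot: [-0.0, -0.008, 1.0, 0.001]
force: [1.1, 0.1, -1.6]
grip_width: 0.13
0.66 [199.6, 298.7, 259.5, 342.1] [ 514.11550897 -390.84102011  119.61495526]
```

View pics/s4.png

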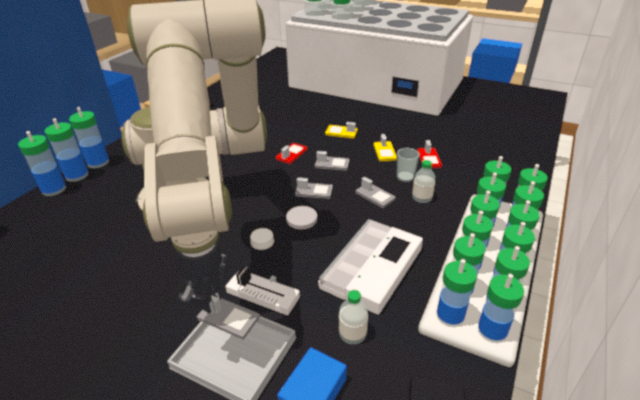

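The cartridge is held level over the tray (235,318). One fresh cartridge has moved, from (346,168) to (331,162). Lower, release, lift, then go to look at the fresh ones.

```bash
python3 -m jog '[[[0,0,-30],[0,0,0],1],[[0,0,-60],[0,0,0],1],[[0,0,-80],[0,0,0],1],[[0,0,-92],[0,0,0],1],[[0,0,-98],[0,0,0],1],[[0,0,-101],[0,0,0],1],[[0,0,-103],[0,0,0],1],[[0,0,-104],[0,0,0],1]]'
python3 -m jog '[[[0,0,0],[0,0,0],0.4],[[0,0,0],[0,0,0],0],[[0,0,0],[0,0,0],0],[[0,0,0],[0,0,0],0],[[0,0,0],[0,0,0],0],[[0,0,40],[0,0,0],0],[[0,0,80],[0,0,0],0],[[0,0,120],[0,0,0],0]]'
python3 -m jog '[[[0,0,40],[0,0,0],0],[[0,40,80],[0,0,0],0],[[0,80,80],[0,0,0],0],[[0,120,80],[0,0,0],0],[[-20,160,80],[0,0,0],0],[[-40,200,80],[0,0,0],0],[[-55,240,80],[0,0,0],0],[[-70,280,80],[0,0,0],0]]'
python3 -m jog '[[[0,41,0],[0,0,7],0],[[0,80,0],[0,0,14],0],[[0,120,0],[0,0,20],0],[[0,160,0],[0,0,20],0],[[0,200,0],[0,0,20],0],[[0,240,0],[0,0,20],0],[[0,280,0],[0,0,20],0],[[0,310,0],[0,0,20],0]]'
python3 - <<'E'
from h import *
for n in ("wrist","top"):
    p=capture(n);W=cloud(p);cv2.imwrite("pics/w5%s.png"%n,p["color"])
    for q in ("fresh0","old0"):
        for r in cut_out(p,q)[:8]:
            hsv=cv2.cvtColor(p["color"],cv2.COLOR_BGR2HSV)[r["region"]];s=int(np.median(hsv[:,1]))
            if r["p"]<.3 or s>120: continue
            try: print(n,q,round(r["p"],2),np.round(r["box"]).tolist(),s,*cart(p,W,r["region"]))
            except Exception as e: print(n,q,r["box"],e)
E
```

```text
time_s: 18.02
eef_pos: [470.0, -387.2, 1.5]
ee_rot: [0.001, -0.008, 1.0, -0.001]
force: [0.0, 0.4, -1.5]
grip_width: 0.132
time_s: 18.68
eef_pos: [469.3, -386.5, 121.9]
ee_rot: [-0.0, -0.008, 1.0, 0.0]
force: [0.1, 0.5, 0.3]
grip_width: 0.998
time_s: 19.35
eef_pos: [403.9, -119.6, 200.6]
ee_rot: [0.0, -0.007, 1.0, -0.0]
force: [2.1, 0.9, 0.1]
grip_width: 1.0
time_s: 20.02
eef_pos: [404.5, 191.5, 200.8]
ee_rot: [0.0, -0.182, 0.983, 0.0]
force: [1.4, -0.8, 0.2]
grip_width: 0.999
wrist fresh0 0.95 [452.0, 149.0, 530.0, 245.0] 11 [370.4 370.2] [109.7  60.6] 16.5 4840 slabz 12.6 tab [335.9 358.1] tabz 48.3 yaw 16.5 raw 19.3 dist 36.6
wrist fresh0 0.92 [283.0, 267.0, 378.0, 361.0] 10 [569.7 264. ] [110.8  61.1] 161.4 3585 slabz 12.6 tab [533.3 274.2] tabz 48.4 yaw -18.6 raw -15.7 dist 37.8
wrist fresh0 0.58 [309.0, 100.0, 370.0, 208.0] 10 [387.7 203. ] [110.1  60. ] 18.2 5589 slabz 12.5 tab [353.1 191.2] tabz 48.5 yaw 18.2 raw 18.8 dist 36.5
top fresh0 0.69 [211.0, 219.0, 235.0, 254.0] 18 [369.4 378.7] [110.5  56.9] 15.1 498 slabz 12.6 tab [336.7 361.4] tabz 490.8 yaw 15.1 raw 27.9 dist 36.9
top fresh0 0.67 [246.0, 154.0, 275.0, 191.0] 18 [569.8 269.9] [109.3  62.1] 161.8 550 slabz 12.4 tab [531.6 276.7] tabz 488.5 yaw -18.2 raw -10.1 dist 38.8
top fresh0 0.6 [274.0, 227.0, 289.0, 242.0] 19 [376.6 208. ] [48.8 32.6] 106.0 136 slabz 12.5 tab [364.6 199. ] tabz 50.4 yaw 106.0 raw 37.0 dist 15.0
top old0 0.83 [454.0, 179.0, 478.0, 211.0] 19 [ 506.9 -381.6] [110.2  62.1] 0.9 529 slabz 16.4 tab [ 470.  -380.4] tabz 56.5 yaw 0.9 raw -1.9 dist 36.9
```

View pics/w5wrist.png

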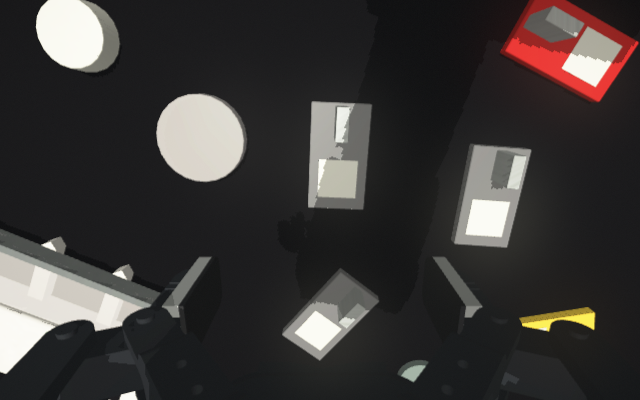

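View pics/w5top.png

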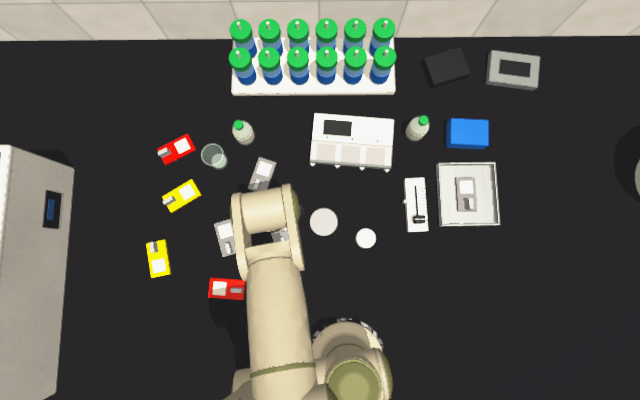

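The old cartridge lies flat in the tray (466,194). The three grey fresh ones are at wrist pixels (340,155), (492,195) and (330,314), with slab height 12.5 mm and tab top 48 mm. The red one (570,45) and yellow one (560,320) are look-alikes and are left alone. Taking the one at (340,155) first.

```bash
python3 -m jog '[[[-20,-5,-40],[0,0,-2.6],0],[[-46,-11,-80],[0,0,-2.6],0],[[-46,-11,-120],[0,0,-2.6],0],[[-46,-11,-150],[0,0,-2.6],0],[[-46,-11,-165],[0,0,-2.6],0],[[-46,-11,-165],[0,0,-2.6],0],[[-46,-11,-165],[0,0,-2.6],0],[[-46,-11,-165],[0,0,-2.6],0]]' 40
python3 - <<'E'
from h import *
s=sensors.sense();q=s["ee_rot"];print(s["eef_pos"],2*np.degrees(np.arctan2(q[2],q[1]))-180)
p=capture("wrist");W=cloud(p)
for r in cut_out(p,"fresh0")[:4]:
    if r["p"]>.3:
        try: print(r["box"],*cart(p,W,r["region"]))
        except Exception as e: print(e)
        t=W[r["region"]];t=t[t[:,2]>43]
        if len(t)>9: print("tabtop",rect(t))
E
```

```text
time_s: 20.98
eef_pos: [360.3, 177.4, 36.8]
ee_rot: [0.001, -0.158, 0.987, -0.0]
force: [-0.4, 0.3, -0.2]
grip_width: 1.0
[360.25798932 177.39465473  36.77939303] 18.218658146594294
[547.1, 247.5, 637.3, 367.3] [361.5 362.2] [96.5 52.2] 29.4 6240 slabz 12.5 tab [345.7 350.5] tabz 130.4 yaw 29.4 raw 36.6 dist 19.7
[296.6, 185.1, 404.2, 352.8] [387.8 203. ] [111.3  60.1] 18.3 14102 slabz 12.6 tab [351.1 190.4] tabz 48.3 yaw 18.3 raw 18.9 dist 38.8
tabtop (array([353.4, 191.6]), array([32.8, 12.1]), 18.6)
[625.5, 73.9, 638.5, 100.9] [235.1 312.1] [9.4 4.3] 30.1 72 slabz 6.7
```

```bash
python3 -m jog '[[[-7,14,0],[0,0,0],0],[[-7,14,-10],[0,0,0],0],[[-7,14,-20],[0,0,0],0],[[-7,14,-30],[0,0,0],0],[[-7,14,-37],[0,0,0],0],[[-7,14,-41.5],[0,0,0],0],[[-7,14,-41.5],[0,0,0],0.5],[[-7,14,-41.5],[0,0,0],1]]' 40
python3 -m jog '[[[0,0,0],[0,0,0],1],[[0,0,0],[0,0,0],1],[[0,0,0],[0,0,0],1],[[0,0,0],[0,0,0],1],[[0,0,0],[0,0,0],1],[[0,0,0],[0,0,0],1],[[0,0,0],[0,0,0],1],[[0,0,0],[0,0,0],1]]' 40
python3 -m jog '[[[0,0,30],[0,0,0],1],[[0,0,60],[0,0,0],1],[[0,-10,70],[0,0,-5],1],[[10,-45,70],[0,0,-10],1],[[25,-80,70],[0,0,-15],1],[[40,-115,70],[0,0,-20],1],[[55,-150,70],[0,0,-23.3],1],[[70,-185,70],[0,0,-23.3],1]]'
python3 -m jog '[[[15,-35,0],[0,0,0],1],[[35,-65,0],[0,0,0],1],[[53,-94,0],[0,0,0],1],[[53,-94,0],[0,0,0],1],[[53,-94,0],[0,0,0],1],[[53,-94,0],[0,0,0],1],[[53,-94,0],[0,0,0],1],[[53,-94,0],[0,0,0],1]]'
python3 - <<'E'
from h import *
s=sensors.sense();q=s["ee_rot"];print(s["eef_pos"],2*np.degrees(np.arctan2(q[2],q[1]))-180)
E
```

```text
time_s: 21.75
eef_pos: [352.4, 191.7, -5.6]
ee_rot: [0.0, -0.159, 0.987, -0.0]
force: [-0.1, 0.2, 0.5]
grip_width: 0.746
time_s: 22.42
eef_pos: [352.3, 191.8, -5.7]
ee_rot: [0.0, -0.159, 0.987, 0.0]
force: [-0.9, -1.3, 6.6]
grip_width: 0.132
time_s: 23.08
eef_pos: [422.2, 4.9, 63.9]
ee_rot: [-0.0, 0.045, 0.999, 0.0]
force: [2.4, -0.4, -1.4]
grip_width: 0.136
time_s: 23.75
eef_pos: [474.6, -86.3, 64.0]
ee_rot: [-0.0, 0.043, 0.999, 0.0]
force: [0.7, -1.2, -0.6]
grip_width: 0.138
[474.63913048 -86.29883322  63.97935049] -4.949203138514633
```

```bash
python3 -m jog '[[[0,-1,-25],[0,0,0],1],[[0,-1,-45],[0,0,0],1],[[0,-1,-60],[0,0,0],1],[[0,-1,-68.5],[0,0,0],1],[[6,-1.5,-68.5],[0,0,0],1],[[12,-2,-68.5],[0,0,0],1],[[18,-2.6,-68.5],[0,0,0],1],[[24,-3.1,-68.5],[0,0,0],1]]'
python3 -m jog '[[[6,-0.5,0],[0,0,0],1],[[12,-1,0],[0,0,0],1],[[18,-1.6,0],[0,0,0],1],[[24,-2.1,0],[0,0,0],1],[[30,-2.7,0],[0,0,0],1],[[36,-3.2,0],[0,0,0],1],[[40,-3.6,0],[0,0,0],1],[[40,-3.6,0],[0,0,0],1]]'
```

```text
time_s: 24.42
eef_pos: [500.1, -90.4, -3.9]
ee_rot: [0.001, 0.044, 0.999, -0.0]
force: [-0.1, -0.0, -0.4]
grip_width: 0.133
time_s: 25.08
eef_pos: [539.9, -94.1, -4.5]
ee_rot: [0.0, 0.044, 0.999, -0.0]
force: [0.6, 0.5, -2.0]
grip_width: 0.134
```

```bash
python3 -m jog '[[[6,-0.5,0],[0,0,0],1],[[12,-1,0],[0,0,0],1],[[18,-1.6,0],[0,0,0],1],[[22,-2,0],[0,0,0],1],[[24,-2.1,0],[0,0,0],1],[[25,-2.2,0],[0,0,0],1],[[26,-2.3,0],[0,0,0],1],[[26,-2.3,0],[0,0,0],1]]'
python3 -m jog '[[[0.5,0,0],[0,0,0],1],[[1,0,0],[0,0,0],1],[[1.5,0,0],[0,0,0],1],[[2,0,0],[0,0,0],1],[[2.5,0,0],[0,0,0],1],[[2.5,0,0],[0,0,0],1],[[2.5,0,0],[0,0,0],1],[[2.5,0,0],[0,0,0],1]]'
```

```text
time_s: 25.75
eef_pos: [565.1, -96.3, -4.5]
ee_rot: [-0.0, 0.044, 0.999, 0.0]
force: [-0.1, -0.7, -1.1]
grip_width: 0.135
time_s: 26.42
eef_pos: [567.6, -96.3, -4.5]
ee_rot: [0.0, 0.044, 0.999, -0.0]
force: [0.0, -0.5, -1.6]
grip_width: 0.133
```

```bash
python3 -m jog '[[[0.5,0,0],[0,0,0],1],[[1,0,0],[0,0,0],1],[[1.5,0,0],[0,0,0],1],[[1.5,0,0],[0,0,0],1],[[1.5,0,0],[0,0,0],1],[[1.5,0,0],[0,0,0],1],[[1.5,0,0],[0,0,0],1],[[1.5,0,0],[0,0,0],1]]'
python3 - <<'E'
from h import *
p=capture("wrist");W=cloud(p)
t=W.reshape(-1,3);t=t[(t[:,2]>40)&(t[:,2]<52)&(abs(t[:,0]-568)<25)&(abs(t[:,1]+96)<9)];print(len(t),rect(t) if len(t)>9 else 0, np.percentile(t[:,0],[1,99]))
for r in cut_out(p,"old0")[:2]:
    P=W[r["region"]];P=P[(P[:,2]>8)&(P[:,2]<16)];print(r["p"],r["box"],rect(P),np.percentile(P[:,0],2))
E
```

```text
time_s: 27.08
eef_pos: [568.5, -96.1, -4.7]
ee_rot: [-0.001, 0.044, 0.999, 0.0]
force: [-5.8, 0.2, 0.3]
grip_width: 0.13
3449 (array([569.3, -96.7]), array([33., 18.]), 176.9) [553.13713871 584.57093246]
0.63 [0.6, 64.0, 93.1, 99.5] (array([ 483. , -186.7]), array([12.9,  7. ]), 146.0) 476.68016449917775
```

```bash
python3 -m jog '[[[0.5,0,0],[0,0,0],1],[[1,0,0],[0,0,0],1],[[1.5,0,0],[0,0,0],1],[[1.5,0,0],[0,0,0],1],[[1.5,0,0],[0,0,0],1],[[1.5,0,0],[0,0,0],1],[[1.5,0,0],[0,0,0],1],[[1.5,0,0],[0,0,0],1]]'
python3 -m jog '[[[0,0,0],[0,0,0],0.4],[[0,0,0],[0,0,0],0],[[0,0,0],[0,0,0],0],[[0,0,0],[0,0,0],0],[[0,0,0],[0,0,0],0],[[0,0,40],[0,0,0],0],[[0,0,80],[0,0,0],0],[[-20,0,120],[0,0,0],0]]'
python3 -m jog '[[[-30,10,40],[0,0,0],0],[[-30,10,50],[0,0,0],0],[[-30,10,50],[0,0,0],0],[[-30,10,50],[0,0,0],0],[[-30,10,50],[0,0,0],0],[[-30,10,50],[0,0,0],0],[[-30,10,50],[0,0,0],0],[[-30,10,50],[0,0,0],0]]'
python3 - <<'E'
from h import *
p=capture("wrist");W=cloud(p);np.save("w6.npy",W);cv2.imwrite("pics/w6.png",p["color"])
P=W.reshape(-1,3)
t=P[(P[:,2]>43)&(P[:,2]<52)&(abs(P[:,0]-568)<30)&(abs(P[:,1]+96)<12)];print("tab",rect(t))
s=P[(P[:,2]>8)&(P[:,2]<16)&(abs(P[:,0]-568)<35)&(abs(P[:,1]+96)<40)];print("slab",rect(s))
E
```

```text
time_s: 27.85
eef_pos: [568.4, -96.0, -5.0]
ee_rot: [-0.003, 0.044, 0.999, 0.0]
force: [-14.2, 0.4, 4.5]
grip_width: 0.134
time_s: 28.52
eef_pos: [553.5, -96.5, 114.7]
ee_rot: [0.001, 0.044, 0.999, -0.0]
force: [1.3, -0.2, 0.6]
grip_width: 1.001
time_s: 29.18
eef_pos: [521.9, -86.3, 161.8]
ee_rot: [-0.001, 0.044, 0.999, 0.0]
force: [-0.6, 0.6, -0.1]
grip_width: 0.998
tab (array([568.9, -96.9]), array([32. , 11.3]), 174.8)
slab (array([571.1, -94.5]), array([80.3, 42. ]), 84.8)
```

The first one is home: it hit the stop at 14 N and its tab is within 1.2 mm of where the spent one sat. Next, the fresh one at (370,370).

```bash
python3 -m jog '[[[-15,36,0],[0,0,3],0],[[-30,72,0],[0,0,6],0],[[-45,108,0],[0,0,9],0],[[-60,144,0],[0,0,12],0],[[-75,180,0],[0,0,15],0],[[-90,216,0],[0,0,18],0],[[-105,252,0],[0,0,21.5],0],[[-120,288,0],[0,0,21.5],0]]'
python3 -m jog '[[[-15,36,0],[0,0,0],0],[[-30,72,0],[0,0,0],0],[[-45,108,0],[0,0,0],0],[[-60,135,0],[0,0,0],0],[[-60,135,-30],[0,0,0],0],[[-60,135,-60],[0,0,0],0],[[-60,135,-60],[0,0,0],0],[[-60,135,-60],[0,0,0],0]]'
cat > f.py <<'E'
from h import *
import sys
s=sensors.sense();q=s["ee_rot"];print(s["eef_pos"].round(1),"yaw",round(2*np.degrees(np.arctan2(q[2],q[1]))-180,2))
p=capture("wrist");W=cloud(p)
for r in cut_out(p,"fresh0")[:5]:
    hs=np.median(cv2.cvtColor(p["color"],cv2.COLOR_BGR2HSV)[r["region"]][:,1])
    if r["p"]<.3 or hs>120: continue
    try: print(np.round(r["box"]),*cart(p,W,r["region"]))
    except Exception as e: print(e)
    t=W[r["region"]];t=t[(t[:,2]>43)&(t[:,2]<55)]
    if len(t)>9: print("  tabtop",rect(t))
E
python3 f.py
```

```text
time_s: 29.9
eef_pos: [401.0, 203.3, 162.7]
ee_rot: [0.0, -0.145, 0.989, -0.0]
force: [0.8, -0.2, 0.4]
grip_width: 1.002
time_s: 30.57
eef_pos: [341.6, 336.5, 102.4]
ee_rot: [-0.001, -0.143, 0.99, -0.001]
force: [0.6, 0.5, 0.0]
grip_width: 1.001
[341.6 336.5 102.4] yaw 16.48
[318. 173. 393. 298.] [370.  370.9] [110.3  60.1] 16.7 8625 slabz 12.6 tab [333.9 359.6] tabz 48.2 yaw 16.7 raw 17.4 dist 37.8
  tabtop (array([335.7, 360.7]), array([32.5, 12.2]), 16.6)
[209. 355. 237. 382.] [523.1 298.1] [24.9  7.5] 57.6 204 slabz 9.6
```

```bash
python3 -m jog '[[[-6,24,-30],[0,0,0],0],[[-6,24,-60],[0,0,0],0],[[-6,24,-85],[0,0,0],0],[[-6,24,-100],[0,0,0],0],[[-6,24,-107.5],[0,0,0],0],[[-6,24,-107.5],[0,0,0],0],[[-6,24,-107.5],[0,0,0],0.5],[[-6,24,-107.5],[0,0,0],1]]' 40
python3 -m jog '[[[0,0,0],[0,0,0],1],[[0,0,0],[0,0,0],1],[[0,0,0],[0,0,0],1],[[0,0,0],[0,0,0],1],[[0,0,0],[0,0,0],1],[[0,0,0],[0,0,0],1],[[0,0,0],[0,0,0],1],[[0,0,0],[0,0,0],1]]' 40
python3 -m jog '[[[0,0,30],[0,0,0],1],[[0,0,60],[0,0,0],1],[[5,-10,70],[0,0,-5],1],[[20,-45,70],[0,0,-10],1],[[35,-80,70],[0,0,-15],1],[[50,-115,70],[0,0,-20],1],[[65,-150,70],[0,0,-21.5],1],[[80,-185,70],[0,0,-21.5],1]]'
python3 -m jog '[[[15,-37,0],[0,0,0],1],[[30,-74,0],[0,0,0],1],[[45,-111,0],[0,0,0],1],[[60,-148,0],[0,0,0],1],[[75,-185,0],[0,0,0],1],[[75,-185,0],[0,0,0],1],[[75,-185,0],[0,0,0],1],[[75,-185,0],[0,0,0],1]]'
python3 - <<'E'
from h import *
s=sensors.sense();q=s["ee_rot"];print(s["eef_pos"],2*np.degrees(np.arctan2(q[2],q[1]))-180)
E
```

```text
time_s: 31.33
eef_pos: [337.0, 361.3, -3.1]
ee_rot: [0.001, -0.143, 0.99, 0.001]
force: [0.2, -0.3, -0.0]
grip_width: 0.75
time_s: 32.0
eef_pos: [336.2, 360.9, -4.3]
ee_rot: [0.0, -0.143, 0.99, 0.0]
force: [-1.4, 0.3, 5.4]
grip_width: 0.136
time_s: 32.67
eef_pos: [416.0, 174.0, 65.1]
ee_rot: [-0.0, 0.044, 0.999, -0.0]
force: [0.9, 0.0, -1.8]
grip_width: 0.134
time_s: 33.33
eef_pos: [490.3, -8.9, 64.8]
ee_rot: [-0.001, 0.044, 0.999, 0.0]
force: [-0.9, -0.1, -2.1]
grip_width: 0.137
[490.31044897  -8.92987392  64.78920911] -5.038735954604363
```

```bash
python3 -m jog '[[[0,0,-25],[0,0,0],1],[[0,0,-45],[0,0,0],1],[[0,0,-60],[0,0,0],1],[[0,0,-68.5],[0,0,0],1],[[0,0,-68.5],[0,0,0],1],[[6,-0.5,-68.5],[0,0,0],1],[[12,-1.1,-68.5],[0,0,0],1],[[18,-1.6,-68.5],[0,0,0],1]]'
python3 -m jog '[[[6,-0.5,0],[0,0,0],1],[[12,-1.1,0],[0,0,0],1],[[18,-1.6,0],[0,0,0],1],[[24,-2.1,0],[0,0,0],1],[[30,-2.7,0],[0,0,0],1],[[36,-3.2,0],[0,0,0],1],[[40,-3.6,0],[0,0,0],1],[[40,-3.6,0],[0,0,0],1]]'
```

```text
time_s: 34.0
eef_pos: [510.0, -10.7, -2.7]
ee_rot: [0.001, 0.043, 0.999, -0.0]
force: [0.8, -0.5, -2.7]
grip_width: 0.132
time_s: 34.67
eef_pos: [549.8, -14.6, -3.2]
ee_rot: [0.0, 0.044, 0.999, -0.0]
force: [-0.4, -0.6, -1.8]
grip_width: 0.133
```

```bash
python3 -m jog '[[[6,-0.5,0],[0,0,0],1],[[12,-1.1,-0.5],[0,0,0],1],[[17,-1.5,-1],[0,0,0],1],[[20,-1.8,-1],[0,0,0],1],[[21.5,-1.9,-1],[0,0,0],1],[[23,-2.1,-1],[0,0,0],1],[[24,-2.1,-1],[0,0,0],1],[[24,-2.1,-1],[0,0,0],1]]'
python3 -m jog '[[[0.5,0,0],[0,0,0],1],[[1,0,0],[0,0,0],1],[[1.5,0,0],[0,0,0],1],[[2,0,0],[0,0,0],1],[[2.5,0,0],[0,0,0],1],[[2.5,0,0],[0,0,0],1],[[2.5,0,0],[0,0,0],1],[[2.5,0,0],[0,0,0],1]]'
```

```text
time_s: 35.33
eef_pos: [573.0, -16.6, -4.2]
ee_rot: [-0.0, 0.044, 0.999, -0.0]
force: [0.2, -0.4, -0.9]
grip_width: 0.134
time_s: 36.0
eef_pos: [575.4, -16.6, -4.2]
ee_rot: [-0.0, 0.044, 0.999, -0.0]
force: [0.5, -0.2, -1.3]
grip_width: 0.134
```

```bash
python3 -m jog '[[[0.5,0,0],[0,0,0],1],[[1,0,0],[0,0,0],1],[[1.5,0,0],[0,0,0],1],[[2,0,0],[0,0,0],1],[[2.5,0,0],[0,0,0],1],[[2.5,0,0],[0,0,0],1],[[2.5,0,0],[0,0,0],1],[[2.5,0,0],[0,0,0],1]]'
```

```text
time_s: 36.67
eef_pos: [577.2, -16.5, -4.4]
ee_rot: [-0.001, 0.044, 0.999, 0.0]
force: [-4.6, 0.7, 0.1]
grip_width: 0.133
```

```bash
python3 -m jog '[[[0.5,0,0],[0,0,0],1],[[1,0,0],[0,0,0],1],[[1.5,0,0],[0,0,0],1],[[1.5,0,0],[0,0,0],1],[[1.5,0,0],[0,0,0],1],[[1.5,0,0],[0,0,0],1],[[1.5,0,0],[0,0,0],1],[[1.5,0,0],[0,0,0],1]]'
python3 -m jog '[[[0,0,0],[0,0,0],0.4],[[0,0,0],[0,0,0],0],[[0,0,0],[0,0,0],0],[[0,0,0],[0,0,0],0],[[0,0,0],[0,0,0],0],[[0,0,40],[0,0,0],0],[[0,0,80],[0,0,0],0],[[-20,0,120],[0,0,0],0]]'
python3 -m jog '[[[-30,10,40],[0,0,0],0],[[-30,10,50],[0,0,0],0],[[-30,10,50],[0,0,0],0],[[-30,10,50],[0,0,0],0],[[-30,10,50],[0,0,0],0],[[-30,10,50],[0,0,0],0],[[-30,10,50],[0,0,0],0],[[-30,10,50],[0,0,0],0]]'
python3 - <<'E'
from h import *
p=capture("wrist");W=cloud(p);P=W.reshape(-1,3)
for cx,cy in ((568.5,-96.5),(576,-16.6)):
    t=P[(P[:,2]>43)&(P[:,2]<52)&(abs(P[:,0]-cx)<30)&(abs(P[:,1]-cy)<12)];print("tab",rect(t),len(t))
E
python3 -m jog '[[[0,36,0],[0,0,-3],0],[[0,72,0],[0,0,-6],0],[[0,108,0],[0,0,-9],0],[[0,144,0],[0,0,-12],0],[[0,180,0],[0,0,-13.6],0],[[0,216,0],[0,0,-13.6],0],[[0,240,0],[0,0,-13.6],0],[[0,240,0],[0,0,-13.6],0]]'
python3 -m jog '[[[5,15,-30],[0,0,0],0],[[5,15,-60],[0,0,0],0],[[5,15,-70],[0,0,0],0],[[5,15,-70],[0,0,0],0],[[5,15,-70],[0,0,0],0],[[5,15,-70],[0,0,0],0],[[5,15,-70],[0,0,0],0],[[5,15,-70],[0,0,0],0]]'
python3 f.py
```

```text
time_s: 37.33
eef_pos: [577.2, -16.3, -4.8]
ee_rot: [-0.003, 0.044, 0.999, 0.0]
force: [-11.6, 0.2, 3.5]
grip_width: 0.131
time_s: 38.0
eef_pos: [562.4, -16.9, 114.9]
ee_rot: [0.001, 0.044, 0.999, -0.0]
force: [1.1, 0.1, 1.1]
grip_width: 0.997
time_s: 38.67
eef_pos: [530.7, -6.6, 162.0]
ee_rot: [-0.001, 0.044, 0.999, 0.0]
force: [-0.5, -0.7, 0.1]
grip_width: 1.003
tab (array([568.6, -96.3]), array([32. , 12.3]), 174.1) 493
tab (array([576.2, -16.3]), array([32.1, 11.5]), 174.2) 479
time_s: 39.38
eef_pos: [530.1, 237.5, 162.5]
ee_rot: [-0.0, 0.16, 0.987, 0.0]
force: [-0.3, 0.5, -0.3]
grip_width: 1.004
time_s: 40.05
eef_pos: [536.5, 248.3, 94.4]
ee_rot: [0.001, 0.162, 0.987, 0.0]
force: [0.9, -0.7, 0.4]
grip_width: 0.998
[536.5 248.3  94.4] yaw -18.64
[319. 158. 398. 297.] [569.5 264.7] [110.  60.] 161.3 9410 slabz 12.5 tab [533.8 276.1] tabz 48.2 yaw -18.7 raw -17.8 dist 37.4
  tabtop (array([535.7, 276.1]), array([32.4, 12.1]), 161.4)
[  0. 307.  79. 371.] [564.7 -14.3] [60.8 16.4] 84.2 1150 slabz 12.0 tab [567.1  -7.1] tabz 187.2 yaw -95.8 raw -108.6 dist 7.6
  tabtop (array([572.3, -12.6]), array([24.9,  9.3]), 150.2)
```

```bash
python3 -m jog '[[[-1,28,-30],[0,0,0],0],[[-1,28,-60],[0,0,0],0],[[-1,28,-80],[0,0,0],0],[[-1,28,-92],[0,0,0],0],[[-1,28,-99],[0,0,0],0],[[-1,28,-99],[0,0,0],0],[[-1,28,-99],[0,0,0],0.5],[[-1,28,-99],[0,0,0],1]]' 40
python3 -m jog '[[[0,0,0],[0,0,0],1],[[0,0,0],[0,0,0],1],[[0,0,0],[0,0,0],1],[[0,0,0],[0,0,0],1],[[0,0,0],[0,0,0],1],[[0,0,0],[0,0,0],1],[[0,0,0],[0,0,0],1],[[0,0,0],[0,0,0],1]]' 40
python3 -m jog '[[[0,0,30],[0,0,0],1],[[0,0,60],[0,0,0],1],[[-5,-10,70],[0,0,5],1],[[-12,-45,70],[0,0,10],1],[[-20,-80,70],[0,0,13.4],1],[[-25,-115,70],[0,0,13.4],1],[[-30,-150,70],[0,0,13.4],1],[[-36,-185,70],[0,0,13.4],1]]'
python3 -m jog '[[[0,-20,0],[0,0,0],1],[[0,-20,0],[0,0,0],1],[[0,-20,0],[0,0,0],1],[[0,-20,0],[0,0,0],1],[[0,-20,0],[0,0,0],1],[[0,-20,0],[0,0,0],1],[[0,-20,0],[0,0,0],1],[[0,-20,0],[0,0,0],1]]'
python3 - <<'E'
from h import *
s=sensors.sense();q=s["ee_rot"];print(s["eef_pos"],2*np.degrees(np.arctan2(q[2],q[1]))-180)
E
```

```text
time_s: 40.82
eef_pos: [535.8, 276.5, -4.5]
ee_rot: [0.001, 0.162, 0.987, 0.001]
force: [-0.4, 0.0, -0.2]
grip_width: 0.747
time_s: 41.48
eef_pos: [535.0, 276.5, -5.6]
ee_rot: [0.0, 0.162, 0.987, 0.0]
force: [-0.8, -0.2, 5.6]
grip_width: 0.136
time_s: 42.15
eef_pos: [497.9, 90.0, 63.6]
ee_rot: [-0.0, 0.045, 0.999, -0.0]
force: [0.5, -0.9, -1.5]
grip_width: 0.133
time_s: 42.82
eef_pos: [498.8, 71.9, 63.9]
ee_rot: [-0.0, 0.045, 0.999, -0.0]
force: [-0.4, 0.4, -1.7]
grip_width: 0.135
[498.7715989   71.88744728  63.93868428] -5.173340582533086
```

```bash
python3 -m jog '[[[0,-0.5,-25],[0,0,0],1],[[0,-0.5,-45],[0,0,0],1],[[0,-0.5,-60],[0,0,0],1],[[0,-0.5,-68.5],[0,0,0],1],[[0,-0.5,-68.5],[0,0,0],1],[[6,-1,-68.5],[0,0,0],1],[[12,-1.6,-68.5],[0,0,0],1],[[18,-2.1,-68.5],[0,0,0],1]]'
python3 -m jog '[[[6,-0.5,0],[0,0,0],1],[[12,-1.1,0],[0,0,0],1],[[18,-1.6,0],[0,0,0],1],[[24,-2.1,0],[0,0,0],1],[[30,-2.7,0],[0,0,0],1],[[36,-3.2,0],[0,0,0],1],[[40,-3.6,0],[0,0,0],1],[[40,-3.6,0],[0,0,0],1]]'
```

```text
time_s: 43.48
eef_pos: [518.0, 69.3, -3.9]
ee_rot: [0.001, 0.045, 0.999, -0.0]
force: [-0.4, 0.4, -0.6]
grip_width: 0.134
time_s: 44.15
eef_pos: [557.6, 65.6, -4.5]
ee_rot: [0.0, 0.046, 0.999, -0.0]
force: [0.3, -0.8, -1.5]
grip_width: 0.136
```

```bash
python3 -m jog '[[[6,-0.5,0],[0,0,0],1],[[12,-1.1,0],[0,0,0],1],[[17,-1.5,0],[0,0,0],1],[[20,-1.8,0],[0,0,0],1],[[21.5,-1.9,0],[0,0,0],1],[[23,-2.1,0],[0,0,0],1],[[24,-2.1,0],[0,0,0],1],[[24.5,-2.1,0],[0,0,0],1]]'
python3 -m jog '[[[0.5,0,0],[0,0,0],1],[[1,0,0],[0,0,0],1],[[1.5,0,0],[0,0,0],1],[[2,0,0],[0,0,0],1],[[2.5,0,0],[0,0,0],1],[[2.5,0,0],[0,0,0],1],[[2.5,0,0],[0,0,0],1],[[2.5,0,0],[0,0,0],1]]'
```

```text
time_s: 44.82
eef_pos: [581.3, 63.7, -4.5]
ee_rot: [-0.0, 0.046, 0.999, 0.0]
force: [0.4, -0.1, -1.6]
grip_width: 0.135
time_s: 45.48
eef_pos: [583.2, 63.7, -4.7]
ee_rot: [-0.001, 0.045, 0.999, -0.0]
force: [-5.2, -0.1, 0.3]
grip_width: 0.135
```

```bash
python3 -m jog '[[[0.5,0,0],[0,0,0],1],[[1,0,0],[0,0,0],1],[[1.5,0,0],[0,0,0],1],[[1.5,0,0],[0,0,0],1],[[1.5,0,0],[0,0,0],1],[[1.5,0,0],[0,0,0],1],[[1.5,0,0],[0,0,0],1],[[1.5,0,0],[0,0,0],1]]'
python3 -m jog '[[[0,0,0],[0,0,0],0.4],[[0,0,0],[0,0,0],0],[[0,0,0],[0,0,0],0],[[0,0,0],[0,0,0],0],[[0,0,0],[0,0,0],0],[[0,0,40],[0,0,0],0],[[0,0,80],[0,0,0],0],[[-20,0,120],[0,0,0],0]]'
python3 -m jog '[[[-30,-30,40],[0,0,0],0],[[-40,-70,55],[0,0,0],0],[[-40,-80,55],[0,0,0],0],[[-40,-80,55],[0,0,0],0],[[-40,-80,55],[0,0,0],0],[[-40,-80,55],[0,0,0],0],[[-40,-80,55],[0,0,0],0],[[-40,-80,55],[0,0,0],0]]'
python3 - <<'E'
from h import *
print(sensors.sense()["eef_pos"])
p=capture("wrist");W=cloud(p);P=W.reshape(-1,3);cv2.imwrite("pics/w7.png",p["color"])
for cx,cy in ((568.5,-96.5),(576,-16.6),(583,63.6)):
    t=P[(P[:,2]>43)&(P[:,2]<52)&(abs(P[:,0]-cx)<30)&(abs(P[:,1]-cy)<12)];print("tab",rect(t),len(t))
for r in cut_out(p,"speed_top")[:1]:
    t=W[r["region"]];t=t[t[:,2]>52];print(r["p"],r["box"],rect(t))
E
```

```text
time_s: 46.15
eef_pos: [583.1, 63.8, -5.0]
ee_rot: [-0.003, 0.045, 0.999, -0.0]
force: [-12.5, -0.2, 3.8]
grip_width: 0.133
time_s: 46.82
eef_pos: [568.3, 63.3, 114.7]
ee_rot: [0.001, 0.046, 0.999, -0.0]
force: [1.2, 0.2, 0.5]
grip_width: 0.999
time_s: 47.48
eef_pos: [526.7, -15.5, 167.2]
ee_rot: [-0.001, 0.045, 0.999, 0.0]
force: [0.3, -1.2, 0.2]
grip_width: 1.0
[526.67711918 -15.50353767 167.15370444]
tab (array([568.8, -96.4]), array([32. , 12.6]), 176.6) 477
tab (array([576.3, -16.9]), array([32.8, 11.6]), 175.2) 462
tab (array([583.4,  63.2]), array([32.8, 12.7]), 174.5) 483
0.76 [3.3, 61.6, 79.5, 98.2] (array([ 422.6, -226.1]), array([32.8, 24.1]), 91.9)
```

View pics/w7.png

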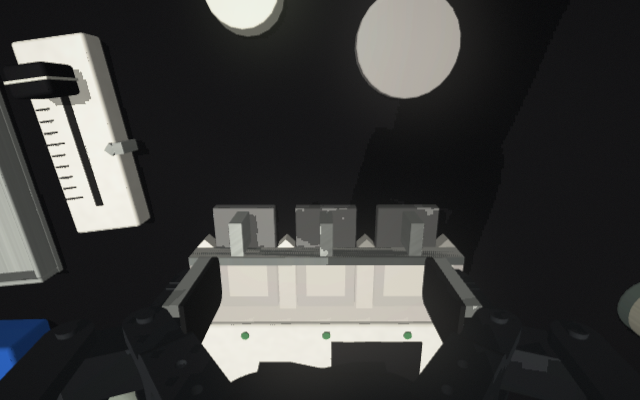

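All three cartridges are home in a line, at (245,230), (326,230) and (415,230), and the slider is still at zero (40,80). Now over to the slider.

```bash
python3 -m jog '[[[-10,-30,0],[0,0,-7],0],[[-25,-60,0],[0,0,-14],0],[[-40,-90,0],[0,0,-21],0],[[-55,-120,0],[0,0,-28],0],[[-70,-150,0],[0,0,-35],0],[[-80,-180,0],[0,0,-42],0],[[-87,-205,0],[0,0,-49],0],[[-87,-212,0],[0,0,-50],0]]'
python3 -m jog '[[[0,0,0],[0,0,-7],0],[[0,0,0],[0,0,-14],0],[[0,0,0],[0,0,-21],0],[[0,0,0],[0,0,-28],0],[[0,0,0],[0,0,-33],0],[[0,0,0],[0,0,-33],0],[[0,0,0],[0,0,-33],0],[[0,0,0],[0,0,-33],0]]'
python3 - <<'E'
from h import *
s=sensors.sense();q=s["ee_rot"];print(s["eef_pos"],2*np.degrees(np.arctan2(q[2],q[1]))-90)
p=capture("wrist");W=cloud(p);cv2.imwrite("pics/w8.png",p["color"][60:260,200:520].repeat(2,0).repeat(2,1))
for r in cut_out(p,"control")[:1]:
    t=W[r["region"]];t=t[t[:,2]>15];print("ctrl",rect(t))
for r in cut_out(p,"speed_top")[:1]:
    t=W[r["region"]];t=t[t[:,2]>54];print("grip",r["p"],r["box"],rect(t))
for r in cut_out(p,"pointer")[:2]:
    t=W[r["region"]];t=t[t[:,2]>26];print("ptr",r["p"],r["box"],rect(t),t.mean(0),t[:,2].max(),np.percentile(t[:,0],[2,98]))
E
```

```text
time_s: 48.25
eef_pos: [438.8, -231.1, 167.7]
ee_rot: [0.0, 0.467, 0.884, -0.0]
force: [0.8, 1.5, -0.3]
grip_width: 1.001
time_s: 48.92
eef_pos: [439.9, -228.0, 167.7]
ee_rot: [-0.0, 0.695, 0.719, 0.0]
force: [0.3, -0.1, 0.0]
grip_width: 1.001
[ 439.89309406 -227.98969221  167.70366079] 2.0000560223135153
ctrl (array([ 472.3, -224.5]), array([169.5,  61.2]), 1.9)
grip 0.7 [285.6, 157.8, 319.0, 206.5] (array([ 422.8, -226.4]), array([32.4, 23.8]), 91.6)
```

View pics/w8.png

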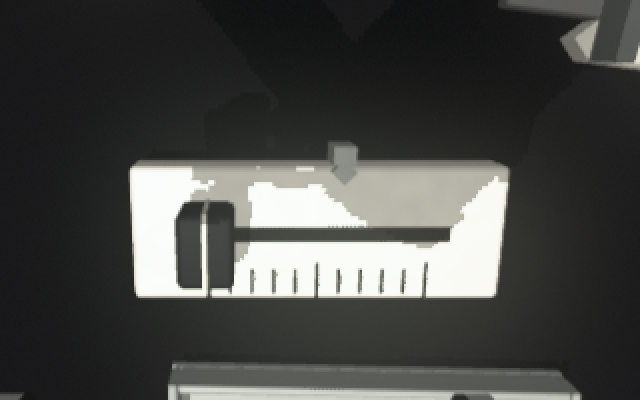

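```bash
python3 - <<'E'
from h import *
p=capture("wrist");W=cloud(p)
S=W[128:154,360:384].reshape(-1,3);t=S[(S[:,2]>27)&(S[:,2]<36)]
print(len(t),rect(t),t.mean(0).round(1),np.percentile(t[:,0],[2,50,98]).round(1))
c=np.array([472.3,-224.5]);th=np.radians(1.9);R=np.array([[np.cos(th),np.sin(th)],[-np.sin(th),np.cos(th)]])
print("ptr in ctrl",R@(t.mean(0)[:2]-c),(R@(np.array(rect(t)[0])-c)),"grip",R@(np.array([422.8,-226.4])-c))
for v in range(130,152,3): print(v,W[v,364:380:3,2].round(0),W[v,364:380:3,0].round(0))
for n in("top","scene"):
    p2=capture(n);W2=cloud(p2)
    for r in place_of(p2,"pointer")[:1]:
        v,u=np.round(r["centre"]).astype(int);print(n,r["p"],W2[v,u])
E
```

```text
205 (array([ 481.8, -192.9]), array([16.4, 10.4]), 92.0) [ 481.5 -191.5   30.5] [476.6 481.5 486.4]
ptr in ctrl [10.24649896 32.71847263] [10.54248069 31.26765263] grip [-49.53578053  -0.25777408]
130 [13. 12. 12. 11. -1.  1.] [476. 479. 482. 485. 489. 492.]
133 [14. 31. 31. 30. 30.  1.] [476. 477. 479. 482. 485. 492.]
136 [14. 31. 32. 31. 31.  0.] [477. 477. 479. 482. 485. 493.]
139 [14. 30. 32. 29. 31.  6.] [477. 477. 480. 483. 485. 492.]
142 [22. 22. 30. 31. 23. 22.] [476. 479. 480. 483. 486. 489.]
145 [24. 31. 31. 29. 30. 24.] [476. 478. 480. 483. 485. 489.]
148 [24. 24. 31. 31. 25. 25.] [476. 479. 480. 483. 486. 489.]
151 [24. 24. 25. 24. 25. 25.] [476. 479. 481. 484. 487. 489.]
top 0.69 [ 690.13606936 -371.93940091   46.90074161]
scene 0.37 [ 477.10876441 -184.44780322   25.23831306]
```

Pointer at control x = +10.3 mm and grip at −49.5 (zero), so the slider goes 60 mm up.

```bash
python3 -m jog '[[[-17,1.6,-30],[0,0,0],0],[[-17,1.6,-60],[0,0,0],0],[[-17,1.6,-90],[0,0,0],0],[[-17,1.6,-120],[0,0,0],0],[[-17,1.6,-140],[0,0,0],0],[[-17,1.6,-152],[0,0,0],0],[[-17,1.6,-156],[0,0,0],0],[[-17,1.6,-156],[0,0,0],0]]' 20
python3 -m jog '[[[0,0,0],[0,0,0],0.5],[[0,0,0],[0,0,0],1],[[0,0,0],[0,0,0],1],[[0,0,0],[0,0,0],1],[[0,0,0],[0,0,0],1],[[0,0,0],[0,0,0],1],[[0,0,0],[0,0,0],1],[[0,0,0],[0,0,0],1]]' 20
python3 -m jog '[[[8,0.3,0],[0,0,0],1],[[16,0.5,0],[0,0,0],1],[[25,0.8,0],[0,0,0],1],[[34,1.1,0],[0,0,0],1],[[43,1.4,0],[0,0,0],1],[[51,1.7,0],[0,0,0],1],[[57,1.9,0],[0,0,0],1],[[60,2,0],[0,0,0],1]]'
python3 -m jog '[[[0,0,0],[0,0,0],1],[[0,0,0],[0,0,0],1],[[0,0,0],[0,0,0],1],[[0,0,0],[0,0,0],1],[[0,0,0],[0,0,0],0],[[0,0,0],[0,0,0],0],[[0,0,0],[0,0,0],0],[[0,0,0],[0,0,0],0]]'
python3 -m jog '[[[0,0,0],[0,0,0],0],[[0,0,35],[0,0,0],0],[[0,0,70],[0,0,0],0],[[-10,0,105],[0,0,0],0],[[-30,0,140],[0,0,0],0],[[-40,0,155],[0,0,0],0],[[-40,0,155],[0,0,0],0],[[-40,0,155],[0,0,0],0]]'
python3 - <<'E'
from h import *
p=capture("wrist");W=cloud(p);cv2.imwrite("pics/w9.png",p["color"])
for r in cut_out(p,"speed_top")[:1]:
    t=W[r["region"]];t=t[t[:,2]>54];print("grip",r["p"],r["box"],rect(t))
P=W.reshape(-1,3);t=P[(P[:,2]>27)&(P[:,2]<36)&(abs(P[:,0]-481.5)<12)&(abs(P[:,1]+192)<9)];print("ptr",len(t),rect(t),t.mean(0))
print(sensors.sense()["eef_pos"])
p=capture("top");W=cloud(p)
for r in cut_out(p,"old0")[:4]:
    if r["p"]>.3:print("old",r["p"],r["box"],*cart(p,W,r["region"]))
E
```

```text
time_s: 50.03
eef_pos: [422.4, -226.6, 11.2]
ee_rot: [-0.001, 0.696, 0.718, -0.0]
force: [0.4, -0.4, 0.0]
grip_width: 1.003
time_s: 50.7
eef_pos: [423.3, -227.0, 12.3]
ee_rot: [0.001, 0.696, 0.718, 0.0]
force: [3.0, 2.3, 5.7]
grip_width: 0.278
time_s: 51.37
eef_pos: [483.2, -224.8, 12.3]
ee_rot: [0.0, 0.696, 0.718, -0.0]
force: [-0.9, 0.9, 8.7]
grip_width: 0.28
time_s: 52.03
eef_pos: [482.4, -224.7, 11.5]
ee_rot: [-0.0, 0.696, 0.718, -0.0]
force: [0.1, -1.0, -0.6]
grip_width: 0.827
time_s: 52.7
eef_pos: [442.7, -224.9, 167.0]
ee_rot: [0.001, 0.696, 0.718, 0.0]
force: [0.1, -1.1, -0.2]
grip_width: 1.0
grip 0.6 [351.4, 163.1, 387.2, 208.0] (array([ 482.4, -224.5]), array([32.5, 24.1]), 93.2)
ptr 202 (array([ 481.7, -192.7]), array([15.8, 10.3]), 90.2) [ 481.6217371  -191.78848185   30.76717603]
[ 442.59212877 -224.43678157  165.42316049]
```

View pics/w9.png

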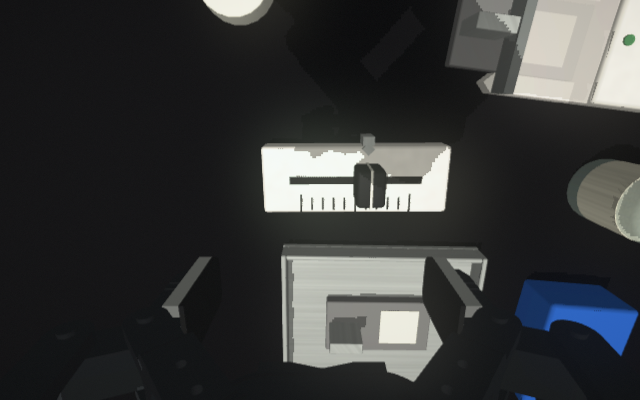

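Grip and pointer differ by about 0.4 mm along the track. The spent cartridge lies flat in the tray (378,325). The arm is clear, so I'm handing in.

```bash
python3 -c "
from rig import ctrl
print(ctrl.finish_job())"
```

```text
the job is handed in; nothing more can be done
None
```

I finished the job and handed it in at about 53 s on the robot's clock; the hand-in gives no verdict.

**What I did:**
- I slid the speed slider to its zero end, where it met the end stop at about 10 N.
- I moved the one spent cartridge from the right slot into the tray.
- I pushed the three grey fresh cartridges home, one per slot, until each met the solid stop at 12–14 N.
- I then slid the slider up 60 mm to the pointer.

**Last checks:**
- **Slider:** it was still at zero just before the final slide. It now sits about 0.4 mm from the pointer along the track.
- **Fresh cartridges:** the three tabs stand in line at 80 mm spacing. The right one is within about 1 mm of where the spent one sat fully home.
- **Spent cartridge:** it was measured flat in the tray right after placing. The final check of it in the top view returned nothing, but the last wrist picture shows it lying flat with its tab up.
- **Bystanders and look-alikes:** I did not measure these again at the end. They looked in place in the later pictures.

**Disagreements:**
- **Fingertip height:** the fingertips really stand about 40 mm higher than the reported tool position implies. My first grasp therefore closed harmlessly above the slider, and I corrected for this afterwards.
- **Fixed cameras:** the top and scene views differ by about 6 mm in y, so I worked from the wrist camera.
- **Knocked cartridge:** one fresh cartridge was knocked aside during the run. I measured its place again before taking it.

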